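# Changeover on a fire-polishing carousel

## Task

Do a changeover on the fire-polishing carousel: with its index lock still home, stand each unpolished tumbler waiting on the bench to the right centrally on a free pad on the near side; then draw the lock right out, turn the plate half a turn by a handle so that they come under the burner, and push the lock fully home again. Only then take every polished tumbler that the turn has brought to the near side and nest them all, upright and fully seated, in one stack on the tumbler on the cork mat, leaving the white dish, the paddle and the jar alone.

Things in the scene. Friction and masses are not known exactly. Their poses are not given: they have to be found in the camera images.
- carousel: fire-polishing carousel fixed on the bench: grey foot, aluminium turning plate 324 mm across, upper surface 48 mm above the bench, six round white pads (68 mm) in two groups of three on a circle of 110 mm radius, 45 degrees apart; hub 44 mm across, 19 mm high. Origin: on the turning axis at bench height; x points to the burner's upright (away from the robot), z up
- burner: burner fixed at the carousel's far side: upright 208 mm from the axis along the carousel's +x and a curved brass pipe over the three far pads, to 50 degrees either side of +x. Jets end 142 mm, pipe tops out 176 mm, upright 194 mm above the bench; tumblers under it cannot be taken from above. Origin and axes as the carousel's
- burner_spot0 (a point): one of the three pads under the burner at the far side of the carousel (fixed in the carousel frame: it does not turn with the plate), on the plate's upper surface, 48 mm above the bench, 110 mm from the axis, -45 degrees from the carousel's +x
- burner_spot1 (a point): one of the three pads under the burner at the far side of the carousel (fixed in the carousel frame: it does not turn with the plate), on the plate's upper surface, 48 mm above the bench, 110 mm from the axis, 0 degrees from the carousel's +x
- burner_spot2 (a point): one of the three pads under the burner at the far side of the carousel (fixed in the carousel frame: it does not turn with the plate), on the plate's upper surface, 48 mm above the bench, 110 mm from the axis, 45 degrees from the carousel's +x
- front_spot0 (a point): one of the three pads at the near side, where tumblers are put on and taken off, of the carousel (fixed in the carousel frame: it does not turn with the plate), on the plate's upper surface, 48 mm above the bench, 110 mm from the axis, 135 degrees from the carousel's +x
- front_spot1 (a point): one of the three pads at the near side, where tumblers are put on and taken off, of the carousel (fixed in the carousel frame: it does not turn with the plate), on the plate's upper surface, 48 mm above the bench, 110 mm from the axis, 180 degrees from the carousel's +x
- front_spot2 (a point): one of the three pads at the near side, where tumblers are put on and taken off, of the carousel (fixed in the carousel frame: it does not turn with the plate), on the plate's upper surface, 48 mm above the bench, 110 mm from the axis, 225 degrees from the carousel's +x
- turntable (a joint): angle of the turning plate, rad: 0 at the start, grows anticlockwise seen from above, no end stop; a click stop every 45 degrees pulls the plate to the nearest eighth of a turn (it needs up to about 0.4 N m, 3 N at a handle, and settles within about 0.02 rad). Half a turn is 3.14 or -3.14. While the lock is home in a fork the plate can only rattle by 0.015 rad
- handle_a (a point): centre of the top of the first handle: an upright round wooden post 20 mm across and 66 mm high standing on the plate 145 mm from its axis (top 114 mm above the bench), turning with it; at the start at 90 degrees from the carousel's +x (left side)
- handle_b (a point): the second handle post, alike, across the axis from the first
- lock (a joint): travel of the index lock's bolt, m: 0 = fully home in a fork of the plate's rim (as at the start), 0.030 = fully drawn out against its stop; it stays where it is left, friction about 2 N
- lock_grip (a point): centre of the top of the lock's black upright grip, 86 mm above the bench: 26 mm long towards the axis, 14 mm thick across, 40 mm high. It slides on a radial track at the left front of the carousel, at 112.5 degrees from the carousel's +x, 212 mm from the axis when home; outwards draws the bolt
- mat: square cork mat, 150 x 150 x 4 mm, fixed on the bench to the left of the carousel; origin at the centre of its underside
- dish: bystander: shallow white ceramic dish, 90 mm across, 32 mm high, origin centre of the underside
- paddle: bystander: graphite paddle with a wooden handle lying on the bench, 240 mm long, origin at the front end of the handle
- frit_jar: bystander: amber jar with a steel lid, 70 mm across, 80 mm high, origin centre of the underside
- polished0: clear glass stacking tumbler, fire-polished, at first on a pad under the burner. All alike: 66 mm high, rim 66 mm across, solid foot 46 mm across and 28 mm high, above it a 2.5 mm wall flaring from 55 to 66 mm; 160 g. Its foot fits another's mouth with 2 mm play and rests on the inner ledge, 28 mm higher. Origin: centre of underside, z up its axis. Two or three present; None if absent
- polished1: clear glass stacking tumbler, fire-polished, at first on a pad under the burner. All alike: 66 mm high, rim 66 mm across, solid foot 46 mm across and 28 mm high, above it a 2.5 mm wall flaring from 55 to 66 mm; 160 g. Its foot fits another's mouth with 2 mm play and rests on the inner ledge, 28 mm higher. Origin: centre of underside, z up its axis. Two or three present; None if absent
- polished2: clear glass stacking tumbler, fire-polished, at first on a pad under the burner. All alike: 66 mm high, rim 66 mm across, solid foot 46 mm across and 28 mm high, above it a 2.5 mm wall flaring from 55 to 66 mm; 160 g. Its foot fits another's mouth with 2 mm play and rests on the inner ledge, 28 mm higher. Origin: centre of underside, z up its axis. Two or three present; None if absent
- raw0: clear glass stacking tumbler, unpolished, at first on the bench right of the carousel. All alike: 66 mm high, rim 66 mm across, solid foot 46 mm across and 28 mm high, above it a 2.5 mm wall flaring from 55 to 66 mm; 160 g. Its foot fits another's mouth with 2 mm play and rests on the inner ledge, 28 mm higher. Origin: centre of underside, z up its axis. Two or three present; None if absent
- raw1: clear glass stacking tumbler, unpolished, at first on the bench right of the carousel. All alike: 66 mm high, rim 66 mm across, solid foot 46 mm across and 28 mm high, above it a 2.5 mm wall flaring from 55 to 66 mm; 160 g. Its foot fits another's mouth with 2 mm play and rests on the inner ledge, 28 mm higher. Origin: centre of underside, z up its axis. Two or three present; None if absent
- raw2: clear glass stacking tumbler, unpolished, at first on the bench right of the carousel. All alike: 66 mm high, rim 66 mm across, solid foot 46 mm across and 28 mm high, above it a 2.5 mm wall flaring from 55 to 66 mm; 160 g. Its foot fits another's mouth with 2 mm play and rests on the inner ledge, 28 mm higher. Origin: centre of underside, z up its axis. Two or three present; None if absent
- first: clear glass stacking tumbler, polished before, alone on the cork mat: foot of the stack. All alike: 66 mm high, rim 66 mm across, solid foot 46 mm across and 28 mm high, above it a 2.5 mm wall flaring from 55 to 66 mm; 160 g. Its foot fits another's mouth with 2 mm play and rests on the inner ledge, 28 mm higher. Origin: centre of underside, z up its axis. 

How it is judged:
By the outcome, as a careful person would: the job done as asked, in the order asked, and still so for the second after the job is handed in, with the robot touching nothing.
Of polished0, polished1, polished2 only 2 to 3 are there at a start; the rules pass over those that are not, and their reading is None.
Of raw0, raw1, raw2 only 2 to 3 are there at a start; the rules pass over those that are not, and their reading is None.
At some moment in a run one of first may be knocked a few centimetres aside while the robot is not near it.
It also fails if it takes over 208 s, if anything falls off the work surface, if the arm or the gripper's body presses on something with over 40 N, if the wrist force passes 120 N, or if a joint passes its speed limit or range.

## Robot

A 6-joint arm with a two-finger parallel gripper is mounted at the origin on the work surface. World frame = base frame: x ahead of the robot, y to its left, z up, the work surface at z = 0. Lengths are in m, angles in rad, forces in N, time in s.
With the tool pointing down it reaches from about 0.325 to 1 m from the base axis. Payload 5.1 kg.
Tool frame: the origin (TCP) lies midway between the tips of the shut fingers; the grasp point (between the pads) lies 19 mm behind it; z points along the fingers, y is the direction in which the jaws open and shut (so a half turn about z gives the same grasp; the last joint's range is limited). The gripper opens to 85 mm and grips with 20 to 120 N. Pads are 22 mm wide; open, the fingers measure 114 mm over their backs; the gripper's body (76 mm by 85 mm) begins 54 mm behind the grasp point. The pads swing forward as they close: fully open they stand 13 mm farther back than shut.
Start: joints at [-1.238, 0.124, 1.65, -0, 1.367, -0.083], TCP at [0.263, -0.595, 0.231] pointing down, gripper open.
Joint ranges: [-2.61, 2.61], [-1.02, 2.33], [0.03, 2.71], [-1.35, 4.49], [0.32, 2.68], [-2.91, 2.91]. Speed limits (rad/s): [2.57, 2.57, 3.14, 3.14, 3.14, 3.14].

## Interface

Orientations are given as a rotation vector (axis times angle).
In Python, from cell import * gives the robot as it stands.
- The arm moves only by the tool play_rows, never from a script. Its argument "motion" is a list of rows, each a list of 3 entries, a list of its own where there are three numbers: the shift along the world's x, y, z in mm, then the turn, a rotation vector about the world's x, y, z in degrees, then the closure, from -1 (fully open) to 1 (shut). In form: [[[x, y, z], [wx, wy, wz], grip], ...]. A call has 1 to 5 rows; each row is the pose to reach, as a shift and turn from the pose measured when the call began; what a row does not reach only later rows make up. A row lasts 1/10 s, in which the tool goes at most 50 mm and 8.59 degrees, less where a joint would pass 70% of its speed; a pose out of reach is approached as far as the arm can. A call with a gripper value outside its range is refused whole. The fingers move at their own pace and stop on an object; the grip force is fixed at half the most. Time passes only in rows, so rows that repeat a pose let the fingers close. It gives the time, the measured TCP pose, the force and the opening at its end, in the units of the state.
- read_state(): the state, without advancing time (a new reading comes with each control period).
- read_camera(name): name is "scene" or "top" or "wrist"; returns the picture (480x640x3 uint8, red, green, blue); there is no depth.
- camera_info(name): a dict with "fx", "fy", "cx", "cy" (pixels), "dist_coeffs" ([k1, k2, p1, p2, k3] as OpenCV has them; the pictures are not rectified), "R" (3x3) and "t" (3): a world point X has camera coordinates R X + t. Camera axes: x right, y down, z forward; pixel columns grow to the right and rows downward; lengths in m; the calibration is good to about 2 mm. A picture is of the moment at which its call begins: read the wrist's pose just before it. camera_info takes no time and is no camera call; for the wrist camera it gives the pose at the moment of the call.
- sign_off(): hands the job in, once; it reports no verdict.
Trained networks look in the newest picture that a camera, given by its name, has taken for a name from the list of things; names that differ only in an ending like _2 or _b are one class to them, and where a whole thing is asked for, a point or a joint stands for the part that bears it (a point fixed in the world has none). Each returns a list of dicts, best first, with "p" (0 to 1); they miss things now and then, are a little off and sometimes report something else, mostly with a low value. They report only what shows in the picture. A call takes as long as a camera call.
- trace(camera, target): "region" (480x640 bool, what is visible of it) and "box" ([centre column, centre row, width, height] in pixels, round what is visible of it).
The state is a dict: "time": time; "qpos": joint angles; "qvel": joint speeds; "tau": joint torques, N m; "tool_pos": TCP position; "ee_rot": TCP orientation; "contact_force": force on the tool from outside, world axes, zero at the start; "moment": the same for the moment, N m; "gripper_width": opening from 0.0 (shut) to 1.0 (fully open).
Only numpy, scipy, OpenCV 4.12 (cv2) and the standard library are available. Lean on these libraries where they do the work, as an engineer would, in place of code of your own. Each camera call takes 0.05 s, during which the arm holds its last target.

## Working session

There is one attempt and no reset: what is moved stays moved. The work goes in short steps, Python scripts to look and compute and a tool call to move; the robot and the scene stay as the last step left them, time stands still between calls to the robot, and variables do not carry over. Pictures are saved under pics/ and viewed, and the job is handed in when it is done.

Besides the shell and the picture viewer there is one more tool, called after "Emit:" as name(argument=value, ...) on one line, values as JSON. play_rows: Moves the arm, as the interface text tells. Its arguments: {"type":"object","properties":{"motion":{"type":"array"}},"required":["motion"]}

```bash
ls; mkdir -p pics; python3 - <<'E'
from cell import *
import cv2
s=read_state(); print(s)
for n in ("scene","top","wrist"):
    im=read_camera(n); cv2.imwrite(f"pics/{n}0.png",im[:,:,::-1]); c=camera_info(n); print(n,c)
E
```

```text
pics
{'time': 0.0, 'qpos': array([-1.23760603e+00,  1.24513349e-01,  1.65167228e+00, -1.23829797e-05,
        1.36751831e+00, -8.26265724e-02]), 'qvel': array([-0.00056628, -0.00270101, -0.00013835,  0.00097375, -0.00183351,
        0.00021522]), 'tau': array([-1.44206824e-04, -4.23607600e+01, -3.65457273e+01, -1.80674815e-04,
        6.94114220e-03, -9.11021871e-07]), 'tool_pos': array([ 0.26231183, -0.59404782,  0.23004871]), 'ee_rot': array([-3.07188879e+00, -6.48039962e-01,  4.33006412e-04]), 'contact_force': array([0.53851765, 0.04017177, 0.27627465]), 'moment': array([-0.01794202, -0.06525054,  0.02289615]), 'gripper_width': 1.0015825673960308}
scene {'fx': 525.7016406895864, 'fy': 525.7016406895864, 'cx': 323.5527259377786, 'cy': 241.65187229674297, 'dist_coeffs': array([-0.05670088,  0.        ,  0.        ,  0.        ,  0.        ]), 'R': array([[ 0.39410578,  0.91903007, -0.00802288],
       [ 0.61140999, -0.26868724, -0.74430168],
       [-0.68619127,  0.28842833, -0.66779536]]), 't': array([-0.18340897, -0.25596871,  1.7127541 ])}
top {'fx': 552.0052633724108, 'fy': 552.0052633724108, 'cx': 322.72594711494423, 'cy': 244.96474483202934, 'dist_coeffs': array([-0.10398895,  0.        ,  0.        ,  0.        ,  0.        ]), 'R': array([[-0.02061451, -0.99969896, -0.01330506],
       [-0.99245576,  0.02207023, -0.12060045],
       [ 0.12085779,  0.01071856, -0.99261196]]), 't': array([-0.00150446,  0.5342279 ,  1.30432799])}
wrist {'fx': 336.7203335651846, 'fy': 336.7203335651846, 'cx': 320.41187170266153, 'cy': 232.1378896438633, 'dist_coeffs': array([-0.06492873,  0.        ,  0.        ,  0.        ,  0.        ]), 'R': array([[ 0.40422565, -0.91465746, -0.00183041],
       [-0.87305037, -0.3864329 ,  0.29740992],
       [-0.27273553, -0.11862267, -0.95474813]]), 't': array([-0.64877504, -0.03849952,  0.37955384])}
```

View pics/top0.png

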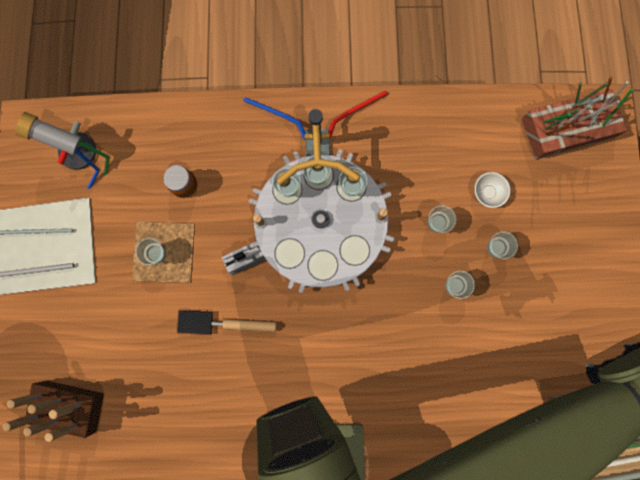

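View pics/scene0.png

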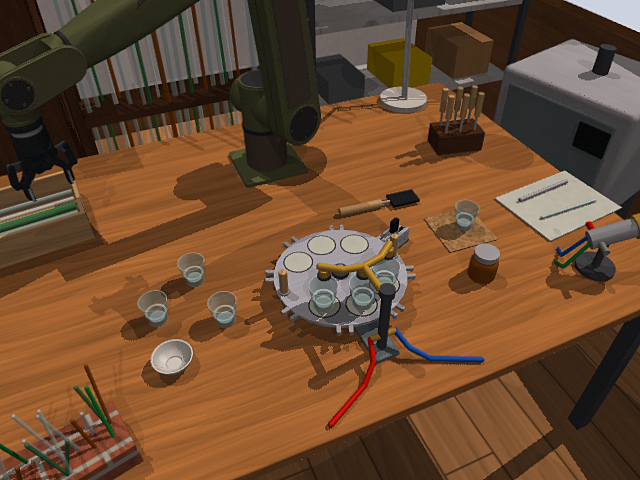

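View pics/wrist0.png

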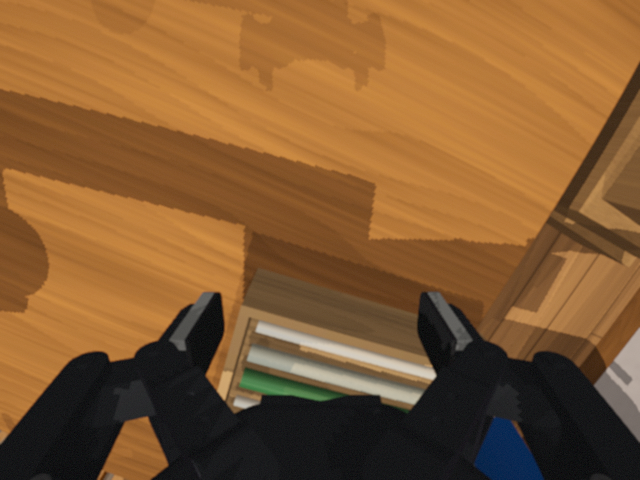

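```bash
cat > h.py <<'E'
from cell import *
import numpy as np, cv2
from scipy.optimize import least_squares
from scipy.spatial.transform import Rotation as Ro
def proj(c,X):
    X=np.atleast_2d(np.asarray(X,float)); K=np.array([[c["fx"],0,c["cx"]],[0,c["fy"],c["cy"]],[0,0,1]])
    p,_=cv2.projectPoints(X.reshape(-1,1,3),cv2.Rodrigues(c["R"])[0],np.asarray(c["t"],float).reshape(3,1),K,np.asarray(c["dist_coeffs"],float)); return p.reshape(-1,2)
def back(c,uv,z):
    K=np.array([[c["fx"],0,c["cx"]],[0,c["fy"],c["cy"]],[0,0,1]])
    u=cv2.undistortPoints(np.array(uv,float).reshape(-1,1,2),K,np.asarray(c["dist_coeffs"],float)).reshape(-1,2)
    d=np.c_[u,np.ones(len(u))]@c["R"]; o=-c["R"].T@np.asarray(c["t"]).ravel()
    return o+d*((z-o[2])/d[:,2])[:,None]
A=np.linspace(0,2*np.pi,72,endpoint=False)
def ring(x,y,z,r): return np.c_[x+r*np.cos(A),y+r*np.sin(A),np.full(72,z)]
def tumbler(x,y,z=0): return np.r_[ring(x,y,z,.023),ring(x,y,z+.028,.0275),ring(x,y,z+.066,.033)]
def bb(p): 
    a,b=p.min(0),p.max(0); return np.r_[a,b]
def box2(b): return np.array([b[0]-b[2]/2,b[1]-b[3]/2,b[0]+b[2]/2,b[1]+b[3]/2])
def fit(obs,z,x0,model=tumbler):
    "obs: list of (caminfo, box cxcywh)"
    f=lambda q: np.concatenate([bb(proj(c,model(q[0],q[1],z)))-box2(b) for c,b in obs])
    r=least_squares(f,x0,loss='soft_l1'); return r.x, np.abs(r.fun).max(), f(r.x)
def tr(cam,t,pmin=0.0): return [d for d in trace(cam,t) if d["p"]>=pmin]
def ov(cam,im,dets,name):
    o=im[:,:,::-1].copy()
    cv2.imwrite(name,o)
E
python3 - <<'E'
from h import *
ims={n:read_camera(n) for n in("top","scene")}
for n in ims:
    for t in("raw0","polished0","first","dish","carousel","handle_a","lock_grip","mat","burner"):
        for d in trace(n,t):
            if d["p"]>.15: print(n,t,round(d["p"],2),np.round(d["box"],1),d["region"].sum())
E
```

```text
top raw0 0.96 [460.9 283.8  28.2  30.8] 641
top raw0 0.93 [441.4 220.6  31.   28.8] 610
top raw0 0.84 [501.6 247.2  30.9  25.7] 638
top raw0 0.67 [316.2 141.1 145.4  93.8] 2056
top polished0 0.95 [355.  183.7  32.7  30.7] 428
top polished0 0.95 [318.6 169.8  26.1  26.9] 305
top polished0 0.6 [283.9 184.1  29.1  24.3] 404
top first 0.82 [150.6 253.   28.6  26.6] 680
top dish 0.79 [491.8 191.4  35.9  33.1] 946
top dish 0.64 [308.  191.4 168.6 201.9] 15202
top carousel 0.65 [306.5 190.  171.6 198.3] 15062
top handle_a 0.91 [320.1 222.7 146.3 139.8] 12109
top lock_grip 0.65 [244.8 254.5  23.3  11.3] 173
top mat 0.88 [164.2 254.5  67.3  62.2] 2773
top burner 0.9 [316.1 140.2 144.5  94.4] 2283
scene raw0 0.77 [221.6 310.4  28.4  38.8] 875
scene raw0 0.65 [152.8 310.4  31.1  38.9] 844
scene raw0 0.57 [191.6 268.6  29.9  36.5] 720
scene raw0 0.44 [458.1 231.9  70.   40.6] 1490
scene raw0 0.24 [467.1 215.9  26.7  31. ] 544
scene polished0 0.95 [363.1 292.5  28.9  34.3] 686
scene polished0 0.81 [386.3 270.9  29.4  23.5] 535
scene first 0.83 [465.3 215.8  27.4  35.1] 570
scene dish 0.77 [172.8 357.2  41.3  35.9] 1129
scene dish 0.19 [375.8 324.5 221.5 209.4] 11652
scene carousel 0.61 [458.6 231.4  74.5  41.4] 1555
scene carousel 0.56 [374.4 323.  221.9 210.2] 11781
scene handle_a 0.85 [339.3 278.4 146.8 112.1] 7856
scene lock_grip 0.66 [390.  229.3  19.6  22.6] 135
scene mat 0.7 [460.6 230.9  72.5  44.6] 1601
scene burner 0.91 [400.  334.8 169.3 186.4] 2986
scene burner 0.51 [376.4 320.5 217.1 212.3] 11970
```

```bash
python3 - <<'E'
from h import *
T=camera_info("top");S=camera_info("scene")
it=cv2.imread("pics/top0.png"); isc=cv2.imread("pics/scene0.png")
# pads
for n,c,im,roi in(("top",T,it,(230,380,225,290)),("scene",S,isc,(270,380,225,280))):
    hsv=cv2.cvtColor(im,cv2.COLOR_BGR2HSV); m=((hsv[...,2]>180)&(hsv[...,1]>15)&(hsv[...,1]<70)).astype(np.uint8)
    mm=np.zeros_like(m); x0,x1,y0,y1=roi; mm[y0:y1,x0:x1]=m[y0:y1,x0:x1]
    k,l,st,ce=cv2.connectedComponentsWithStats(mm)
    P=[]
    for i in range(1,k):
        if st[i,4]>200:
            w=back(c,ce[i],.049)[0]; P.append(w); print(n,ce[i].round(1),st[i],w.round(4))
obsr=[([460.9,283.8,28.2,30.8],[191.6,268.6,29.9,36.5]),([441.4,220.6,31,28.8],[221.6,310.4,28.4,38.8]),([501.6,247.2,30.9,25.7],[152.8,310.4,31.1,38.9]),([150.6,253,28.6,26.6],[465.3,215.8,27.4,35.1])]
for i,(a,b) in enumerate(obsr):
    z=0 if i<3 else .004
    x0=back(T,a[:2],.03)[0,:2]
    for o in([(T,a)],[(S,b)],[(T,a),(S,b)]):
        q,e,r=fit(o,z,x0); print(i,q.round(4),round(e,1))
def crop(im,x,y,w,h,s): return cv2.resize(im[y:y+h,x:x+w],None,fx=s,fy=s,interpolation=cv2.INTER_CUBIC)
cv2.imwrite("pics/c1.png",crop(it,210,140,200,150,4)); cv2.imwrite("pics/c2.png",crop(it,420,160,120,150,4));cv2.imwrite("pics/c3.png",crop(isc,250,190,200,150,4))
E
```

```text
top [354.3 250. ] [341 237  28  27 588] [ 0.5183 -0.0883  0.049 ]
top [289.3 253. ] [276 240  27  27 584] [0.5144 0.0672 0.049 ]
top [322.4 264.9] [309 252  28  27 593] [ 0.4843 -0.0114  0.049 ]
scene [321.1 244.6] [309 236  25  18 334] [ 0.4844 -0.0145  0.049 ]
scene [354.1 243.6] [342 236  25  17 332] [0.5149 0.0642 0.049 ]
scene [297.7 261.5] [285 253  27  18 376] [ 0.5183 -0.0917  0.049 ]
0 [ 0.4309 -0.3378] 1.4
0 [ 0.4278 -0.3341] 1.2
0 [ 0.4293 -0.3364] 2.0
1 [ 0.5821 -0.2977] 1.5
1 [ 0.5898 -0.3018] 0.7
1 [ 0.5846 -0.3002] 2.5
2 [ 0.5152 -0.4424] 1.0
2 [ 0.5273 -0.447 ] 0.8
2 [ 0.5184 -0.4447] 3.9
3 [0.5195 0.402 ] 1.2
3 [0.527  0.3921] 2.3
3 [0.5198 0.4   ] 3.7
```

View pics/c1.png

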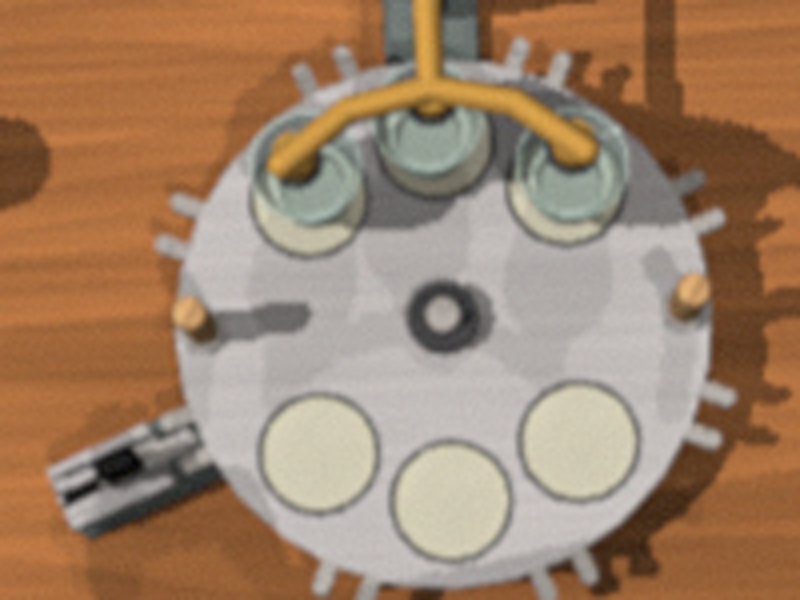

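View pics/c2.png

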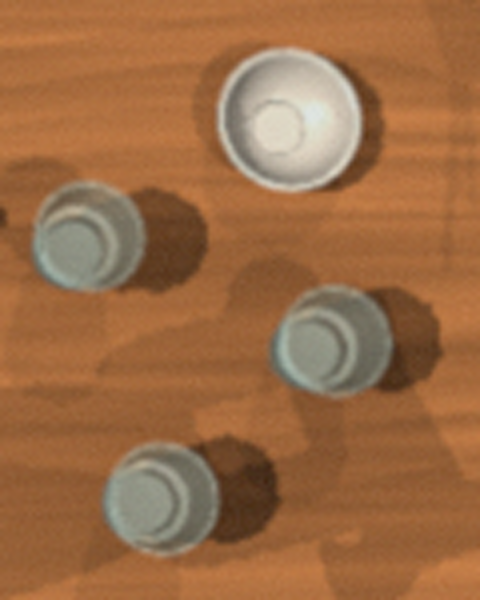

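View pics/c3.png

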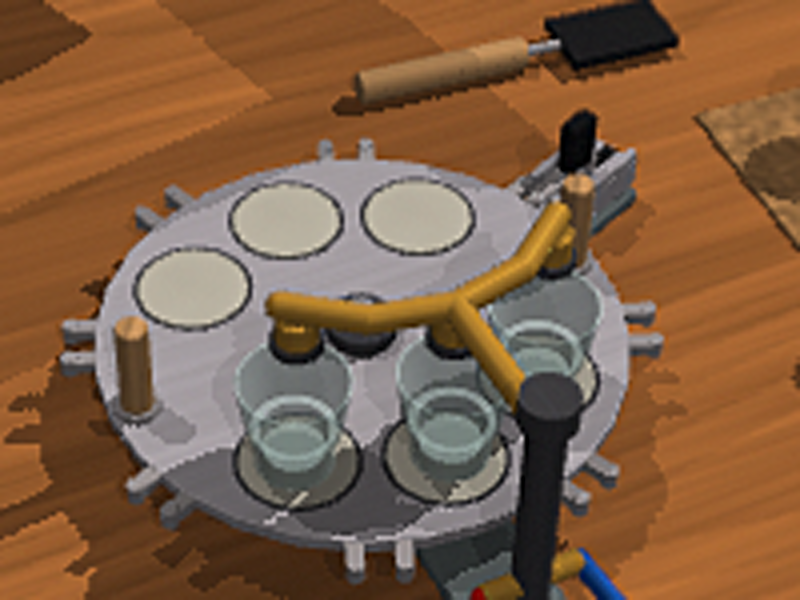

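```bash
python3 - <<'E'
from h import *
T=camera_info("top");S=camera_info("scene")
def fc(P):
    Q=np.array([[.11*np.cos(a),.11*np.sin(a)] for a in np.radians([135,180,225])])
    f=lambda q:(np.array([[np.cos(q[2]),-np.sin(q[2])],[np.sin(q[2]),np.cos(q[2])]])@Q.T).T+q[:2]-P
    r=least_squares(lambda q:f(q).ravel(),[.59,0,0]);return r.x,f(r.x)*1e3
Pt=back(T,[[289.3,253],[322.4,264.9],[354.3,250]],.049)[:,:2]
Ps=back(S,[[354.1,243.6],[321.1,244.6],[297.7,261.5]],.049)[:,:2]
for P in(Pt,Ps,(Pt+Ps)/2):
    q,r=fc(P);print(q.round(4),np.degrees(q[2]).round(2),r.round(1).tolist())
c,y=q[:2],q[2]
pt=lambda r,a:(c+r*np.array([np.cos(y+np.radians(a)),np.sin(y+np.radians(a))])).round(4)
for n,r,a in(("f0",.11,135),("f1",.11,180),("f2",.11,225),("ha",.145,90),("hb",.145,270),("lock",.212,112.5)): print(n,pt(r,a))
w=pt(.145,90);print("ha top px",proj(T,[*w,.114]),proj(S,[*w,.114]));w=pt(.212,112.5);print("lock",proj(T,[*w,.086]),proj(S,[*w,.086]))
R=np.array([[90,236],[333,341],[161,499]]);R=(R+.5)/4-.5+[420,160]
print(back(T,R,.066).round(4))
E
```

```text
[ 0.5942 -0.0087  0.0244] 1.4 [[0.0, 0.1], [-0.1, 0.0], [0.0, -0.1]]
[ 0.5942 -0.012   0.0223] 1.28 [[-0.0, -0.3], [-0.0, 0.1], [0.0, 0.2]]
[ 0.5942 -0.0103  0.0233] 1.34 [[0.0, -0.1], [-0.0, 0.0], [0.0, 0.1]]
f0 [0.5146 0.0656]
f1 [ 0.4842 -0.0129]
f2 [ 0.5182 -0.0899]
ha [0.5908 0.1346]
hb [ 0.5976 -0.1553]
lock [0.5085 0.1836]
ha top px [[257.43702349 217.5461626 ]] [[394.76181575 235.13390243]]
lock [[238.27652909 254.94559738]] [[395.02969164 219.08998404]]
[[ 0.5868 -0.2986  0.066 ]
 [ 0.5207 -0.4414  0.066 ]
 [ 0.4296 -0.3334  0.066 ]]
```

Emit:
play_rows(motion=[[[168,259,-30],[0,0,0],-1],[[168,259,-30],[0,0,0],-1],[[168,259,-30],[0,0,0],-1],[[168,259,-30],[0,0,0],-1],[[168,259,-30],[0,0,0],-1]])

```text
time: 1.65
tool_pos: [0.3987, -0.3842, 0.2072]
ee_rot: [3.074, 0.648, 0.001]
contact_force: [0.6, 1.0, -0.8]
gripper_width: 1.001
```

Emit:
play_rows(motion=[[[31,48,-5],[0,0,0],-1],[[31,48,-5],[0,0,0],-1],[[31,48,-5],[0,0,0],-1]])

```text
time: 1.95
tool_pos: [0.4303, -0.335, 0.2022]
ee_rot: [3.072, 0.652, 0.0]
contact_force: [0.1, -0.7, -1.4]
gripper_width: 0.997
```

```bash
python3 - <<'E'
from h import *
s=read_state();W=camera_info("wrist");im=read_camera("wrist");cv2.imwrite("pics/w1.png",im[:,:,::-1])
print(s["time"],s["tool_pos"],s["ee_rot"],s["contact_force"])
for d in trace("wrist","raw0"):
    if d["p"]>.3:print(d["p"],d["box"])
for p in([.430,-.335],[.587,-.3005],[.521,-.443]):print(p,bb(proj(W,ring(*p,.066,.033))),proj(W,ring(*p,.066,.033)).mean(0))
E
```

```text
1.95 [ 0.43033624 -0.334988    0.20216579] [3.07233733e+00 6.52370788e-01 3.82970360e-04] [ 0.07159147 -0.68021386 -1.37838005]
0.93 [363.0, 33.0, 87.4, 65.8]
0.82 [323.4, 221.4, 73.1, 74.5]
0.73 [479.2, 175.4, 90.3, 75.9]
[0.43, -0.335] [282.12071155 182.5109072  359.05145938 256.77574708] [320.57702966 220.26514682]
[0.587, -0.3005] [319.70402878 -33.13919651 408.57572769  63.31244783] [364.17738725  15.65954057]
[0.521, -0.443] [443.81904487 135.28758367 520.72783118 214.08248316] [482.35712729 175.31076777]
```

View pics/w1.png

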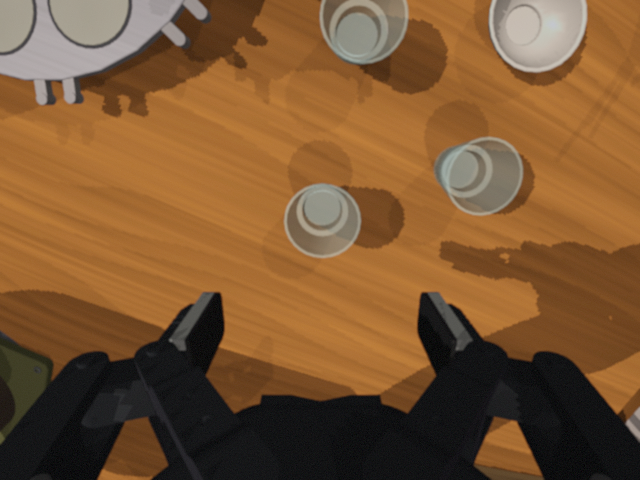

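Emit:
play_rows(motion=[[[0,-1,-50],[0,0,0],-1],[[0,-1,-100],[0,0,0],-1],[[0,-1,-150],[0,0,0],-1],[[0,-1,-168],[0,0,0],-1],[[0,-1,-168],[0,0,0],-1]])

```text
time: 2.55
tool_pos: [0.4262, -0.3375, 0.0304]
ee_rot: [-3.07, -0.642, 0.007]
contact_force: [-0.1, -0.1, -0.1]
gripper_width: 1.003
```

Emit:
play_rows(motion=[[[0,0,0],[0,0,0],1],[[0,0,0],[0,0,0],1],[[0,0,0],[0,0,0],1],[[0,0,0],[0,0,0],1],[[0,0,0],[0,0,0],1]])

```text
time: 3.05
tool_pos: [0.4273, -0.339, 0.0325]
ee_rot: [-3.074, -0.643, 0.004]
contact_force: [-1.4, -2.1, 5.5]
gripper_width: 0.758
```

Emit:
play_rows(motion=[[[0,0,50],[0,0,0],1],[[0,0,100],[0,0,0],1],[[0,0,150],[0,0,0],1],[[0,0,150],[0,0,0],1]])

```text
time: 3.45
tool_pos: [0.4306, -0.3418, 0.1915]
ee_rot: [3.064, 0.642, 0.01]
contact_force: [0.1, 0.5, -0.4]
gripper_width: 0.762
```

```bash
python3 - <<'E'
from h import *
s=read_state();W=camera_info("wrist");im=read_camera("wrist");cv2.imwrite("pics/w2.png",im[:,:,::-1])
print(s["time"],s["tool_pos"],s["ee_rot"],s["contact_force"],s["gripper_width"])
for d in trace("wrist","raw0"):
    if d["p"]>.3:print(d["p"],d["box"])
p=s["tool_pos"]
print(bb(proj(W,ring(p[0],p[1],p[2]+.0335,.033))))
E
```

```text
3.45 [ 0.43064005 -0.34184056  0.191485  ] [3.06403163 0.64156336 0.00951095] [ 0.07250547  0.47394569 -0.35131236] 0.7624931440089096
0.87 [320.5, 309.0, 168.4, 175.3]
0.79 [474.5, 173.1, 89.4, 78.9]
0.72 [354.6, 30.6, 91.8, 61.1]
0.48 [99.1, 52.4, 192.9, 104.8]
[234.96607709 257.71940726 409.2075854  406.68895173]
```

View pics/w2.png

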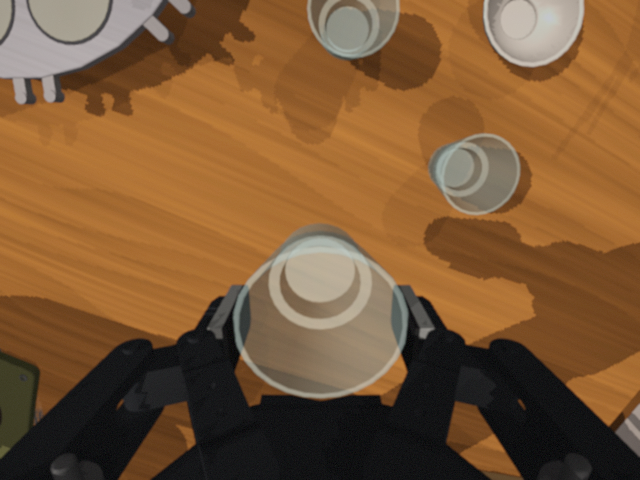

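Emit:
play_rows(motion=[[[10,50,5],[0,0,4.5],1],[[20,100,5],[0,0,9],1],[[30,150,5],[0,0,13.5],1],[[41,200,5],[0,0,18],1],[[51,250,5],[0,0,22],1]])

```text
time: 4.05
tool_pos: [0.4762, -0.0921, 0.186]
ee_rot: [-2.892, -1.222, 0.006]
contact_force: [1.1, -0.0, -1.6]
gripper_width: 0.759
```

Emit:
play_rows(motion=[[[15,50,0],[0,0,0],1],[[30,100,0],[0,0,0],1],[[40,150,0],[0,0,0],1],[[40,155,0],[0,0,0],1]])

```text
time: 4.45
tool_pos: [0.5146, 0.067, 0.1827]
ee_rot: [-2.886, -1.227, 0.013]
contact_force: [0.5, 0.2, -1.8]
gripper_width: 0.759
```

```bash
python3 - <<'E'
from h import *
s=read_state();print(s["time"],s["tool_pos"],s["ee_rot"],s["gripper_width"])
R=Ro.from_rotvec(s["ee_rot"]).as_matrix();print(np.degrees(np.arctan2(R[1,0],R[0,0])),R[:,2])
print(s["tool_pos"]+R[:,0]*.004)
E
```

```text
4.45 [0.51463141 0.0670498  0.18271803] [-2.88625124 -1.22740461  0.0134352 ] 0.7594528946590621
46.07749179794252 [-0.00990691  0.00140468 -0.99994994]
[0.51740611 0.06993087 0.18269459]
```

Emit:
play_rows(motion=[[[-3,-4,0],[0,0,0],1],[[-3,-4,-45],[0,0,0],1],[[-3,-4,-85],[0,0,0],1],[[-3,-4,-92],[0,0,0],1],[[-3,-4,-92],[0,0,0],1]])

```text
time: 4.95
tool_pos: [0.5093, 0.0619, 0.0882]
ee_rot: [-2.885, -1.225, 0.022]
contact_force: [0.8, -0.0, -1.0]
gripper_width: 0.763
```

```bash
python3 - <<'E'
from h import *
s=read_state();W=camera_info("wrist");im=read_camera("wrist");cv2.imwrite("pics/w3.png",im[:,:,::-1])
print(s["time"],s["tool_pos"],s["ee_rot"],s["contact_force"])
R=Ro.from_rotvec(s["ee_rot"]).as_matrix()
print(s["tool_pos"]+R[:,0]*.004)
E
```

```text
4.95 [0.50932045 0.06186039 0.0881659 ] [-2.88520466 -1.22451379  0.02233906] [ 0.76709214 -0.04369603 -0.96298059]
[0.51209906 0.06473747 0.08812468]
```

View pics/w3.png

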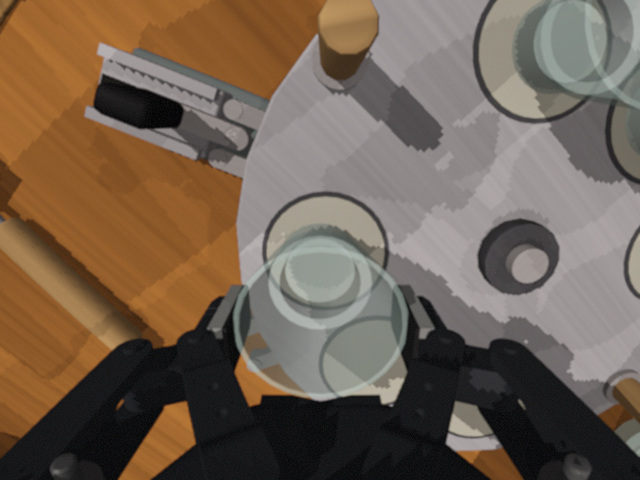

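Emit:
play_rows(motion=[[[2,1,-3],[0,0,0],1],[[2,1,-6],[0,0,0],1],[[2,1,-7],[0,0,0],1],[[2,1,-7],[0,0,0],1]])

```text
time: 5.4
tool_pos: [0.5136, 0.0631, 0.0842]
ee_rot: [-2.887, -1.226, 0.014]
contact_force: [-0.7, 0.1, -1.6]
gripper_width: 0.757
```

Emit:
play_rows(motion=[[[-2,0,-2],[0,0,0],1],[[-2,0,-3],[0,0,0],1],[[-2,0,-3],[0,0,0],1],[[-2,0,-3],[0,0,0],1]])

```text
time: 5.8
tool_pos: [0.5116, 0.0631, 0.0811]
ee_rot: [-2.887, -1.226, 0.014]
contact_force: [0.1, 0.2, -1.6]
gripper_width: 0.757
```

```bash
cat > st.py <<'E'
from h import *
def st():
    s=read_state();R=Ro.from_rotvec(s["ee_rot"]).as_matrix()
    print("t",round(s["time"],2),"tcp",s["tool_pos"].round(4),"xdir",round(np.degrees(np.arctan2(R[1,0],R[0,0])),1),"ydir",round(np.degrees(np.arctan2(R[1,1],R[0,1])),1),"tilt",(R[:,2]*57.3).round(1)[:2],"F",s["contact_force"].round(1),"w",round(s["gripper_width"]*85,1),"q6",round(np.degrees(s["qpos"][5]),1))
    return s,R
def shot(cam,name,targets=(),pm=.3):
    c=camera_info(cam);im=read_camera(cam);cv2.imwrite(name,im[:,:,::-1])
    for t in targets:
        for d in trace(cam,t):
            if d["p"]>pm: print(cam,t,round(d["p"],2),np.round(d["box"],1))
    return c,im
if __name__=="__main__": st()
E
python3 st.py
```

```text
t 5.8 tcp [0.5116 0.0631 0.0811] xdir 46.0 ydir -44.0 tilt [-0.6  0.1] F [ 0.1  0.2 -1.6] w 64.3 q6 45.0
```

Emit:
play_rows(motion=[[[0,0,-1],[0,0,0],1],[[0,0,-2],[0,0,0],1],[[0,0,-2],[0,0,0],1]])

```text
time: 6.1
tool_pos: [0.5124, 0.0636, 0.0805]
ee_rot: [-2.887, -1.225, 0.011]
contact_force: [-1.2, 2.2, 5.3]
gripper_width: 0.761
```

Contact. Release and rise.

Emit:
play_rows(motion=[[[0,0,0],[0,0,0],-1],[[0,0,0],[0,0,0],-1],[[0,0,0],[0,0,0],-1],[[0,0,0],[0,0,0],-1]])

```text
time: 6.5
tool_pos: [0.5123, 0.0635, 0.0804]
ee_rot: [-2.887, -1.225, 0.012]
contact_force: [-0.2, -0.3, 0.6]
gripper_width: 1.0
```

Emit:
play_rows(motion=[[[0,0,40],[0,0,0],-1],[[0,0,90],[0,0,0],-1],[[0,-30,110],[0,0,0],-1],[[0,-80,110],[0,0,0],-1],[[0,-130,110],[0,0,0],-1]])

```text
time: 7.0
tool_pos: [0.513, -0.0676, 0.192]
ee_rot: [-2.887, -1.229, 0.008]
contact_force: [1.4, -0.1, -0.1]
gripper_width: 0.998
```

```bash
python3 - <<'E'
from st import *
s,R=st()
for n in("top","scene"):
    c,im=shot(n,f"pics/{n}1.png",("raw0",))
    print(bb(proj(c,tumbler(.5146,.0656,.0485))),proj(c,ring(.5146,.0656,.1145,.033)).mean(0))
    x,y=((250,210) if n=="top" else(310,190)); cv2.imwrite(f"pics/{n}1c.png",cv2.resize(im[y:y+80,x:x+100,::-1],None,fx=8,fy=8,interpolation=cv2.INTER_CUBIC)[:600])
E
```

```text
t 7.0 tcp [ 0.513  -0.0676  0.192 ] xdir 46.1 ydir -43.9 tilt [-0.3  0.1] F [ 1.4 -0.1 -0.1] w 84.8 q6 30.4
top raw0 0.83 [287.5 250.2  29.4  28.9]
top raw0 0.83 [501.3 247.6  28.2  22.1]
top raw0 0.56 [353.4 183.8  30.9  30.7]
top raw0 0.35 [317.8 171.1  26.4  25.8]
[273.37177538 235.4869011  302.36764209 264.34731322] [287.86543104 249.89436979]
scene raw0 0.96 [355.4 232.7  28.9  35.3]
scene raw0 0.7 [221.8 311.4  28.8  40.2]
scene raw0 0.57 [153.8 308.4  28.9  37.6]
scene raw0 0.53 [341.7 280.1 154.2 105.5]
scene raw0 0.36 [375.8 322.8 218.1 208.9]
[342.02168922 215.42076334 368.68115599 249.67768545] [355.34984085 223.89894989]
```

View pics/top1c.png

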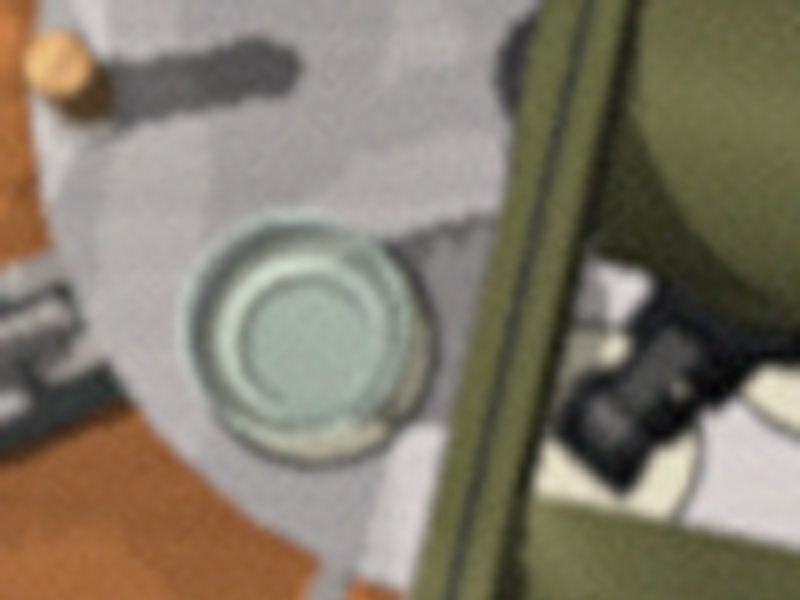

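View pics/scene1c.png

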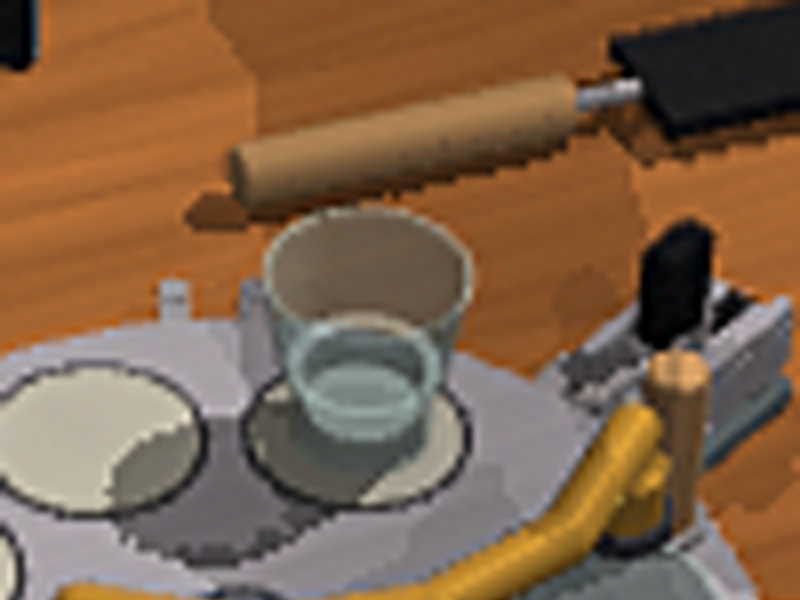

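Emit:
play_rows(motion=[[[16,-48,0],[0,0,0],-1],[[32,-96,0],[0,0,0],-1],[[48,-144,0],[0,0,0],-1],[[64,-192,0],[0,0,0],-1],[[74,-233,0],[0,0,0],-1]])

```text
time: 7.7
tool_pos: [0.5874, -0.3005, 0.1895]
ee_rot: [-2.886, -1.224, 0.012]
contact_force: [-0.1, 0.1, -0.1]
gripper_width: 1.0
```

Emit:
play_rows(motion=[[[0,0,-40],[0,0,0],-1],[[0,0,-60],[0,0,0],-1],[[0,0,-60],[0,0,0],-1]])

```text
time: 8.0
tool_pos: [0.5855, -0.2976, 0.1241]
ee_rot: [-2.878, -1.223, 0.02]
contact_force: [-0.6, 1.0, -0.6]
gripper_width: 1.002
```

```bash
python3 - <<'E'
from st import *
s,R=st()
c,im=shot("wrist","pics/w4.png",("raw0",))
p=proj(c,ring(.587,-.3005,.066,.033));print(bb(p),p.mean(0))
o=im[:,:,::-1].copy();cv2.polylines(o,[p.round().astype(int)],1,(0,0,255));cv2.imwrite("pics/w4.png",o)
E
```

```text
t 8.0 tcp [ 0.5855 -0.2976  0.1241] xdir 46.0 ydir -44.0 tilt [-1.   0.5] F [-0.6  1.  -0.6] w 85.2 q6 12.4
wrist raw0 0.86 [330.4 247.5 103.   99.7]
wrist raw0 0.68 [388.1 382.   64.3  51.2]
wrist raw0 0.36 [137.3  93.9 271.3 187.8]
[275.5949942  203.464425   379.23456222 300.22349123] [327.34480812 253.00022902]
```

View pics/w4.png

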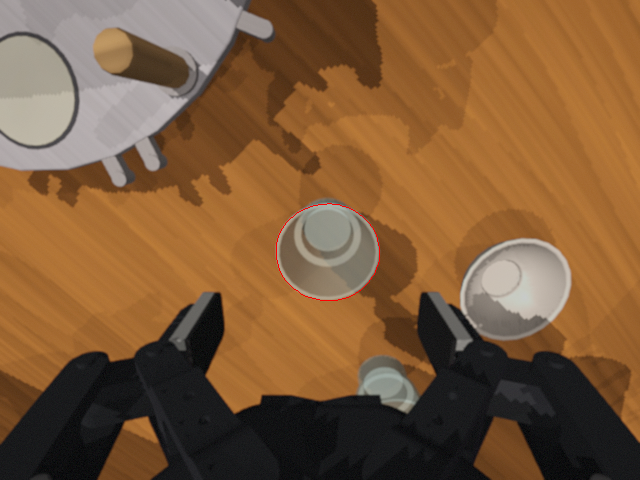

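Emit:
play_rows(motion=[[[2,-3,-45],[0,0,0],-1],[[2,-3,-85],[0,0,0],-1],[[2,-3,-90],[0,0,0],-1],[[2,-3,-90],[0,0,0],-1],[[2,-3,-90],[0,0,0],-1]])

```text
time: 8.6
tool_pos: [0.5919, -0.3028, 0.0428]
ee_rot: [-2.887, -1.228, 0.008]
contact_force: [0.1, 0.2, 0.3]
gripper_width: 1.004
```

Emit:
play_rows(motion=[[[-5,2,-9],[0,0,0],-1],[[-5,2,-9],[0,0,0],-1],[[-5,2,-9],[0,0,0],-1]])

```text
time: 8.9
tool_pos: [0.5872, -0.301, 0.0347]
ee_rot: [-2.888, -1.229, 0.007]
contact_force: [-0.1, -0.6, 0.3]
gripper_width: 1.001
```

Emit:
play_rows(motion=[[[0,0,0],[0,0,0],1],[[0,0,0],[0,0,0],1],[[0,0,0],[0,0,0],1],[[0,0,0],[0,0,0],1]])

```text
time: 9.3
tool_pos: [0.5877, -0.3013, 0.0362]
ee_rot: [-2.889, -1.229, 0.006]
contact_force: [-1.5, 1.4, 5.6]
gripper_width: 0.751
```

Emit:
play_rows(motion=[[[0,0,50],[0,0,0],1],[[0,0,100],[0,0,0],1],[[0,0,150],[0,0,0],1],[[0,0,150],[0,0,0],1]])

```text
time: 9.7
tool_pos: [0.5918, -0.3038, 0.1965]
ee_rot: [2.88, 1.225, 0.009]
contact_force: [0.8, 0.3, 0.0]
gripper_width: 0.754
```

```bash
python3 - <<'E'
from st import *
s,R=st()
c,im=shot("wrist","pics/w5.png")
o=im[:,:,::-1].copy()
for dx,col in((0,(0,0,255)),(.002,(255,0,0))):
    p=s["tool_pos"]+R@np.array([dx,0,-.0325]); 
    Q=np.c_[.033*np.cos(A),.033*np.sin(A),0*A]@R.T+p
    cv2.polylines(o,[proj(c,Q).round().astype(int)],1,col)
cv2.imwrite("pics/w5.png",o)
E
```

```text
t 9.7 tcp [ 0.5918 -0.3038  0.1965] xdir 46.1 ydir -43.9 tilt [ 0.6 -0.5] F [0.8 0.3 0. ] w 64.1 q6 12.2
```

View pics/w5.png

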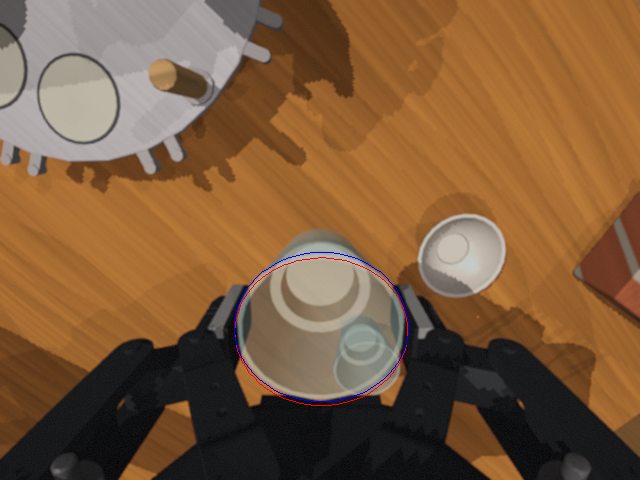

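Emit:
play_rows(motion=[[[-17,45,0],[0,0,8],1],[[-34,90,0],[0,0,16],1],[[-50,135,0],[0,0,24],1],[[-67,180,0],[0,0,32],1],[[-84,225,0],[0,0,40],1]])

```text
time: 10.25
tool_pos: [0.5039, -0.076, 0.1895]
ee_rot: [2.289, 2.149, 0.004]
contact_force: [1.0, 0.9, -0.8]
gripper_width: 0.751
```

Emit:
play_rows(motion=[[[-20,50,0],[0,0,5],1],[[-24,67,0],[0,0,5],1],[[-24,67,-20],[0,0,5],1],[[-24,67,-20],[0,0,5],1]])

```text
time: 10.65
tool_pos: [0.4766, -0.0078, 0.1647]
ee_rot: [-2.189, -2.246, 0.004]
contact_force: [-0.9, -0.1, -3.5]
gripper_width: 0.753
```

```bash
python3 st.py
```

```text
t 10.65 tcp [ 0.4766 -0.0078  0.1647] xdir 91.5 ydir 1.5 tilt [-0.3  0.1] F [-0.9 -0.1 -3.5] w 64.0 q6 -8.9
```

Emit:
play_rows(motion=[[[7,-6,-35],[0,0,0],1],[[7,-6,-60],[0,0,0],1],[[7,-6,-73],[0,0,0],1],[[7,-6,-73],[0,0,0],1],[[7,-6,-73],[0,0,0],1]])

```text
time: 11.15
tool_pos: [0.484, -0.0141, 0.0922]
ee_rot: [-2.19, -2.246, 0.004]
contact_force: [0.1, -0.4, -1.3]
gripper_width: 0.752
```

Emit:
play_rows(motion=[[[0,0,-3],[0,0,0],1],[[0,0,-6],[0,0,0],1],[[0,0,-8],[0,0,0],1],[[0,0,-8],[0,0,0],1]])

```text
time: 11.55
tool_pos: [0.4841, -0.0141, 0.0843]
ee_rot: [-2.19, -2.246, 0.004]
contact_force: [-0.1, 0.2, -2.7]
gripper_width: 0.755
```

Emit:
play_rows(motion=[[[0,0,-1],[0,0,0],1],[[0,0,-2],[0,0,0],1],[[0,0,-2],[0,0,0],1]])

```text
time: 11.85
tool_pos: [0.4843, -0.0143, 0.0842]
ee_rot: [-2.189, -2.246, 0.005]
contact_force: [-5.5, -0.0, 9.8]
gripper_width: 0.751
```

Emit:
play_rows(motion=[[[0,0,0],[0,0,0],-1],[[0,0,0],[0,0,0],-1],[[0,0,0],[0,0,0],-1],[[0,0,40],[0,0,0],-1],[[0,0,90],[0,0,0],-1]])

```text
time: 12.35
tool_pos: [0.482, -0.0139, 0.1718]
ee_rot: [-2.185, -2.242, 0.012]
contact_force: [1.7, 0.4, 0.3]
gripper_width: 0.996
```

Emit:
play_rows(motion=[[[4,-45,10],[0,0,8],-1],[[8,-90,10],[0,0,16],-1],[[12,-135,10],[0,0,24],-1],[[16,-180,10],[0,0,32],-1],[[20,-225,10],[0,0,40],-1]])

```text
time: 12.85
tool_pos: [0.5019, -0.2408, 0.1818]
ee_rot: [-1.28, -2.861, 0.017]
contact_force: [0.2, -0.2, 0.2]
gripper_width: 1.0
```

Emit:
play_rows(motion=[[[4,-45,0],[0,0,5],-1],[[8,-90,0],[0,0,5],-1],[[12,-135,0],[0,0,5],-1],[[17,-180,-20],[0,0,5],-1],[[17,-204,-50],[0,0,5],-1]])

```text
time: 13.35
tool_pos: [0.5201, -0.4495, 0.1337]
ee_rot: [-1.159, -2.919, 0.022]
contact_force: [0.1, 0.3, 0.3]
gripper_width: 1.001
```

```bash
python3 - <<'E'
from st import *
s,R=st()
c,im=shot("wrist","pics/w6.png",("raw0",))
p=proj(c,ring(.521,-.443,.066,.033))
o=im[:,:,::-1].copy();cv2.polylines(o,[p.round().astype(int)],1,(0,0,255));cv2.imwrite("pics/w6.png",o)
E
```

```text
t 13.35 tcp [ 0.5201 -0.4495  0.1337] xdir 136.7 ydir 46.7 tilt [-0.3 -0.7] F [0.1 0.3 0.3] w 85.1 q6 -91.4
wrist raw0 0.59 [327.3 240.2  98.2  94.9]
```

View pics/w6.png

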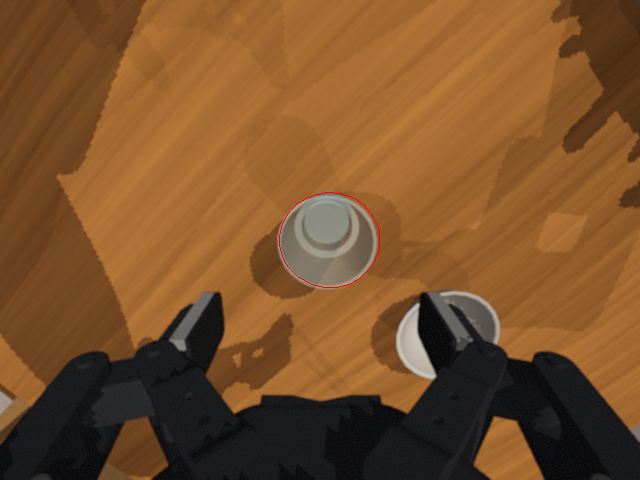

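Emit:
play_rows(motion=[[[1,6,-40],[0,0,0],-1],[[1,6,-85],[0,0,0],-1],[[1,6,-99],[0,0,0],-1],[[1,6,-99],[0,0,0],-1],[[1,6,-99],[0,0,0],-1]])

```text
time: 13.95
tool_pos: [0.5183, -0.4405, 0.0287]
ee_rot: [-1.156, -2.908, 0.014]
contact_force: [0.3, -0.5, 0.9]
gripper_width: 1.0
```

Emit:
play_rows(motion=[[[2,-2,6],[0,0,0],-1],[[2,-2,6],[0,0,0],-1],[[2,-2,6],[0,0,0],-1]])

```text
time: 14.25
tool_pos: [0.5216, -0.4438, 0.0376]
ee_rot: [-1.158, -2.912, 0.017]
contact_force: [0.0, 0.4, 0.6]
gripper_width: 1.002
```

Emit:
play_rows(motion=[[[0,0,0],[0,0,0],1],[[0,0,0],[0,0,0],1],[[0,0,0],[0,0,0],1],[[0,0,0],[0,0,0],1]])

```text
time: 14.65
tool_pos: [0.5223, -0.4448, 0.0398]
ee_rot: [-1.159, -2.914, 0.019]
contact_force: [-0.4, 0.8, 6.2]
gripper_width: 0.759
```

Emit:
play_rows(motion=[[[0,0,50],[0,0,0],1],[[0,0,100],[0,0,0],1],[[0,0,150],[0,0,0],1],[[0,45,155],[0,0,0],1],[[0,90,155],[0,0,0],1]])

```text
time: 15.15
tool_pos: [0.5234, -0.3557, 0.1988]
ee_rot: [1.164, 2.917, -0.022]
contact_force: [0.3, 0.5, -1.5]
gripper_width: 0.757
```

Emit:
play_rows(motion=[[[0,50,0],[0,0,0],1],[[0,100,0],[0,0,0],1],[[0,150,0],[0,0,0],1],[[0,200,0],[0,0,0],1],[[0,240,0],[0,0,0],1]])

```text
time: 15.65
tool_pos: [0.5225, -0.1131, 0.1983]
ee_rot: [-1.163, -2.918, 0.021]
contact_force: [0.4, 0.0, -1.3]
gripper_width: 0.757
```

```bash
python3 - <<'E'
from st import *
s,R=st()
c,im=shot("wrist","pics/w7.png")
o=im[:,:,::-1].copy()
for dx,col in((0,(0,0,255)),(.003,(255,0,0))):
    p=s["tool_pos"]+R@np.array([dx,0,-.0265]); 
    Q=np.c_[.033*np.cos(A),.033*np.sin(A),0*A]@R.T+p
    cv2.polylines(o,[proj(c,Q).round().astype(int)],1,col)
cv2.imwrite("pics/w7.png",o)
E
```

```text
t 15.65 tcp [ 0.5225 -0.1131  0.1983] xdir 136.5 ydir 46.5 tilt [-0.3 -0.7] F [ 0.4  0.  -1.3] w 64.3 q6 -63.9
```

View pics/w7.png

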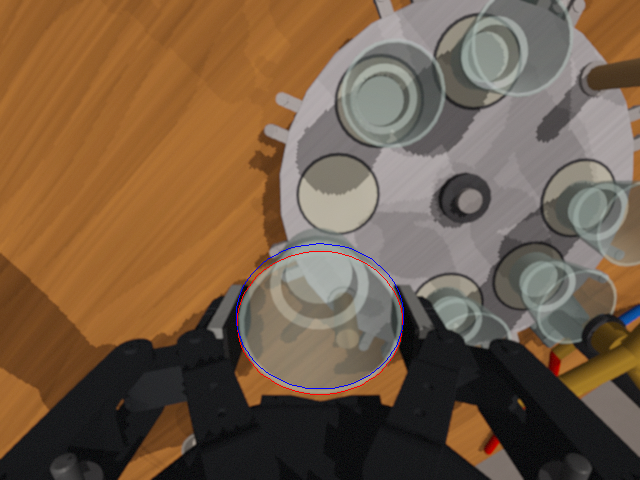

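Emit:
play_rows(motion=[[[-2,21,0],[0,0,0],1],[[-2,21,-45],[0,0,0],1],[[-2,21,-85],[0,0,0],1],[[-2,21,-100],[0,0,0],1],[[-2,21,-100],[0,0,0],1]])

```text
time: 16.2
tool_pos: [0.518, -0.0868, 0.0951]
ee_rot: [-1.156, -2.912, 0.016]
contact_force: [0.3, 0.3, -1.3]
gripper_width: 0.753
```

Emit:
play_rows(motion=[[[0,0,0],[0,0,0],1],[[0,0,0],[0,0,0],1]])

```text
time: 16.4
tool_pos: [0.5193, -0.0874, 0.097]
ee_rot: [-1.157, -2.914, 0.015]
contact_force: [-0.2, -0.4, -2.2]
gripper_width: 0.758
```

Emit:
play_rows(motion=[[[1,-4,-3],[0,0,0],1],[[1,-4,-6],[0,0,0],1],[[1,-4,-8],[0,0,0],1],[[1,-4,-8],[0,0,0],1]])

```text
time: 16.8
tool_pos: [0.5201, -0.0914, 0.0888]
ee_rot: [-1.157, -2.914, 0.015]
contact_force: [-0.7, -0.4, -1.6]
gripper_width: 0.759
```

Emit:
play_rows(motion=[[[0,0,-1],[0,0,0],1],[[0,0,-2],[0,0,0],1],[[0,0,-3],[0,0,0],1],[[0,0,-3],[0,0,0],1]])

```text
time: 17.2
tool_pos: [0.5212, -0.0922, 0.0877]
ee_rot: [-1.158, -2.916, 0.017]
contact_force: [-2.6, -1.7, 6.2]
gripper_width: 0.759
```

Emit:
play_rows(motion=[[[0,0,0],[0,0,0],-1],[[0,0,0],[0,0,0],-1],[[0,0,0],[0,0,0],-1],[[0,0,50],[0,0,0],-1],[[0,0,100],[0,0,0],-1]])

```text
time: 17.7
tool_pos: [0.5195, -0.0917, 0.1863]
ee_rot: [-1.156, -2.911, 0.017]
contact_force: [0.5, 1.3, 0.7]
gripper_width: 1.0
```

Emit:
play_rows(motion=[[[-5,45,10],[0,0,-6],0],[[-10,95,10],[0,0,-12],0],[[-13,145,10],[0,0,-18],0.2],[[-13,195,10],[0,0,-22.5],0.2],[[-13,240,10],[0,0,-22.5],0.2]])

```text
time: 18.2
tool_pos: [0.5059, 0.1505, 0.1962]
ee_rot: [-1.701, -2.627, 0.014]
contact_force: [-0.0, 0.2, -0.1]
gripper_width: 0.399
```

Emit:
play_rows(motion=[[[0,38,0],[0,0,0],0.2],[[0,38,-20],[0,0,0],0.2],[[0,38,-20],[0,0,0],0.2]])

```text
time: 18.5
tool_pos: [0.5038, 0.1893, 0.1732]
ee_rot: [-1.696, -2.626, 0.02]
contact_force: [-0.0, -0.0, -1.0]
gripper_width: 0.397
```

```bash
python3 - <<'E'
from st import *
s,R=st()
c,im=shot("wrist","pics/w8.png",("lock_grip",))
o=im[:,:,::-1].copy()
y=.0233;cc=np.array([.5942,-.0103]);a=y+np.radians(112.5);u=np.array([np.cos(a),np.sin(a)]);v=np.array([-u[1],u[0]])
g=cc+.212*u
for zz,col in((.086,(0,0,255)),):
    Q=[[*(g+u*i*.013+v*j*.007),zz] for i,j in((1,1),(1,-1),(-1,-1),(-1,1))]
    cv2.polylines(o,[proj(c,Q).round().astype(int)],1,col)
for q in(135,180,225):
    p=cc+.11*np.array([np.cos(y+np.radians(q)),np.sin(y+np.radians(q))]);cv2.polylines(o,[proj(c,ring(*p,.1142,.033)).round().astype(int)],1,(0,255,0));cv2.polylines(o,[proj(c,ring(*p,.0485,.034)).round().astype(int)],1,(0,255,255))
cv2.imwrite("pics/w8.png",o);print(g)
c,im=shot("scene","pics/scene2.png");cv2.imwrite("pics/scene2.png",cv2.resize(im[190:340,240:440,::-1],None,fx=4,fy=4))
E
```

```text
t 18.5 tcp [0.5038 0.1893 0.1732] xdir 114.3 ydir 24.3 tilt [-1.1 -0.1] F [-0. -0. -1.] w 33.8 q6 -9.5
wrist lock_grip 0.62 [322.8 248.   16.8  72.4]
wrist lock_grip 0.46 [290.4 359.9  36.8  74.4]
[0.50852995 0.18361917]
```

View pics/w8.png

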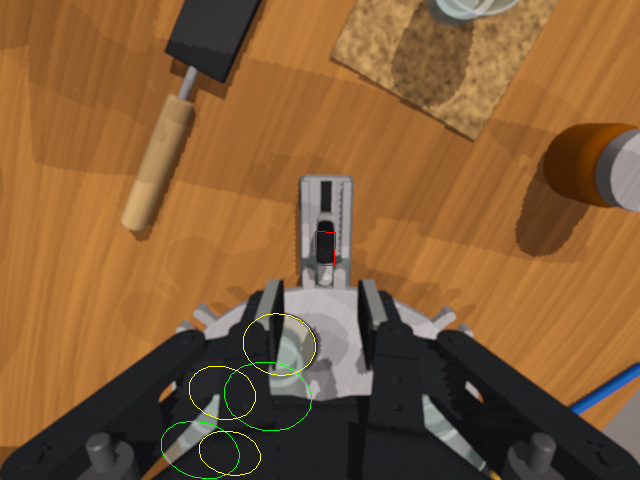

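View pics/scene2.png

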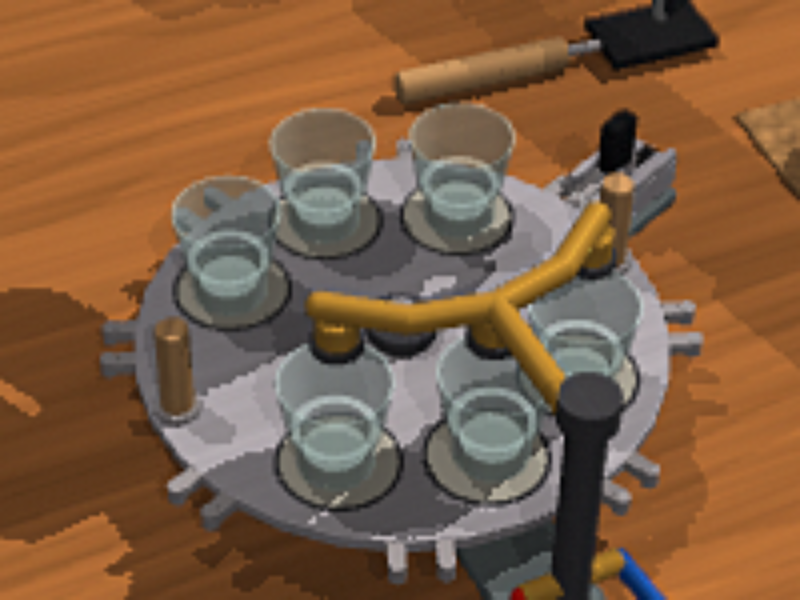

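Emit:
play_rows(motion=[[[5,-6,-40],[0,0,-0.5],0.2],[[5,-6,-80],[0,0,-0.5],0.2],[[5,-6,-112],[0,0,-0.5],0.2],[[5,-6,-112],[0,0,-0.5],0.2],[[5,-6,-112],[0,0,-0.5],0.2]])

```text
time: 19.15
tool_pos: [0.5115, 0.1814, 0.0652]
ee_rot: [-1.716, -2.618, 0.014]
contact_force: [0.3, 0.1, 0.6]
gripper_width: 0.402
```

```bash
python3 - <<'E'
from st import *
s,R=st()
c,im=shot("wrist","pics/w9.png")
E
```

```text
t 19.15 tcp [0.5115 0.1814 0.0652] xdir 113.5 ydir 23.5 tilt [-0.8 -0.1] F [0.3 0.1 0.6] w 34.2 q6 -9.8
```

View pics/w9.png

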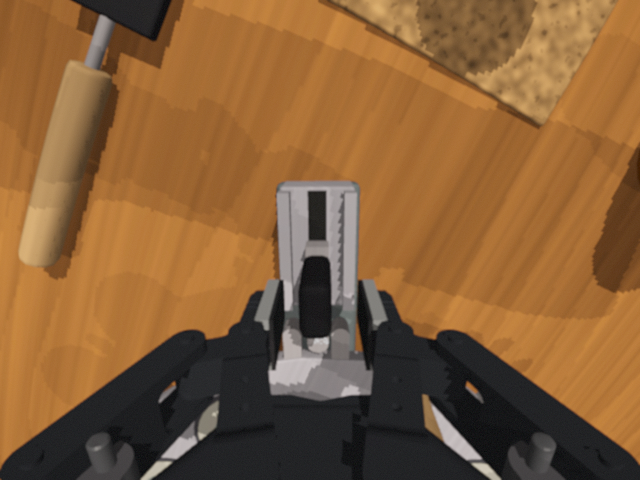

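Emit:
play_rows(motion=[[[-3,2,-7],[0,0,0],0.2],[[-3,2,-7],[0,0,0],0.2],[[-3,2,-7],[0,0,0],0.2]])

```text
time: 19.5
tool_pos: [0.5101, 0.1841, 0.0607]
ee_rot: [-1.717, -2.621, 0.008]
contact_force: [-0.4, 0.3, -0.6]
gripper_width: 0.404
```

Emit:
play_rows(motion=[[[0,0,0],[0,0,0],1],[[0,0,0],[0,0,0],1],[[0,0,0],[0,0,0],1],[[0,0,0],[0,0,0],1]])

```text
time: 19.9
tool_pos: [0.5084, 0.1836, 0.0616]
ee_rot: [-1.714, -2.619, 0.015]
contact_force: [-9.4, -3.8, 10.3]
gripper_width: 0.151
```

Emit:
play_rows(motion=[[[-3,7,0],[0,0,0],1],[[-6,14,0],[0,0,0],1],[[-9,21,0],[0,0,0],1],[[-12,28,0],[0,0,0],1],[[-12.5,29,0],[0,0,0],1]])

```text
time: 20.4
tool_pos: [0.4961, 0.2112, 0.0616]
ee_rot: [-1.713, -2.625, 0.021]
contact_force: [0.5, -14.8, 1.0]
gripper_width: 0.152
```

Emit:
play_rows(motion=[[[0,0,0],[0,0,0],1],[[0,0,0],[0,0,0],1]])

```text
time: 20.6
tool_pos: [0.4961, 0.211, 0.0616]
ee_rot: [-1.713, -2.626, 0.022]
contact_force: [-1.7, -6.0, 1.6]
gripper_width: 0.147
```

Emit:
play_rows(motion=[[[0,0,0],[0,0,0],0.2],[[0,0,0],[0,0,0],0.2],[[0,0,40],[0,0,0],0.2],[[0,0,90],[0,0,0],0.2],[[0,0,110],[0,0,0],0.2]])

```text
time: 21.1
tool_pos: [0.4985, 0.2124, 0.1772]
ee_rot: [-1.715, -2.63, 0.012]
contact_force: [0.9, -0.0, 0.2]
gripper_width: 0.4
```

```bash
python3 - <<'E'
from st import *
s,R=st()
c,im=shot("wrist","pics/w10.png")
o=im[:,:,::-1].copy()
y=.0233;cc=np.array([.5942,-.0103]);a=y+np.radians(112.5);u=np.array([np.cos(a),np.sin(a)]);v=np.array([-u[1],u[0]])
g=cc+.242*u
Q=[[*(g+u*i*.013+v*j*.007),.086] for i,j in((1,1),(1,-1),(-1,-1),(-1,1))]
cv2.polylines(o,[proj(c,Q).round().astype(int)],1,(0,0,255))
cv2.imwrite("pics/w10.png",o)
E
```

```text
t 21.1 tcp [0.4985 0.2124 0.1772] xdir 113.8 ydir 23.8 tilt [-0.3 -0.3] F [ 0.9 -0.   0.2] w 34.0 q6 -6.2
```

View pics/w10.png

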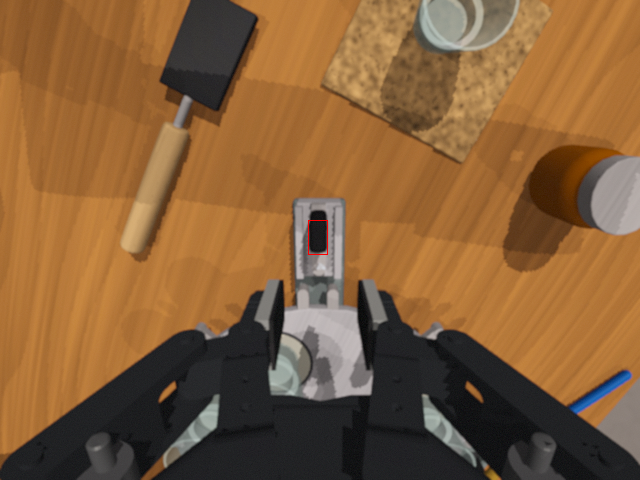

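Emit:
play_rows(motion=[[[35,-30,0],[0,0,-8],0.15],[[70,-60,0],[0,0,-16],0.15],[[92,-78,0],[0,0,-22.5],0.15],[[92,-78,-20],[0,0,-22.5],0.15],[[92,-78,-20],[0,0,-22.5],0.15]])

```text
time: 21.65
tool_pos: [0.5903, 0.1343, 0.1562]
ee_rot: [-2.195, -2.242, 0.013]
contact_force: [-0.0, 0.5, -0.2]
gripper_width: 0.427
```

```bash
python3 - <<'E'
from st import *
s,R=st()
c,im=shot("wrist","pics/w11.png")
o=im[:,:,::-1].copy()
p=proj(c,ring(.5908,.1346,.114,.01));cv2.polylines(o,[p.round().astype(int)],1,(0,0,255));cv2.imwrite("pics/w11.png",o)
E
```

```text
t 21.65 tcp [0.5903 0.1343 0.1562] xdir 91.2 ydir 1.2 tilt [-0.5 -0.2] F [-0.   0.5 -0.2] w 36.3 q6 6.6
```

View pics/w11.png

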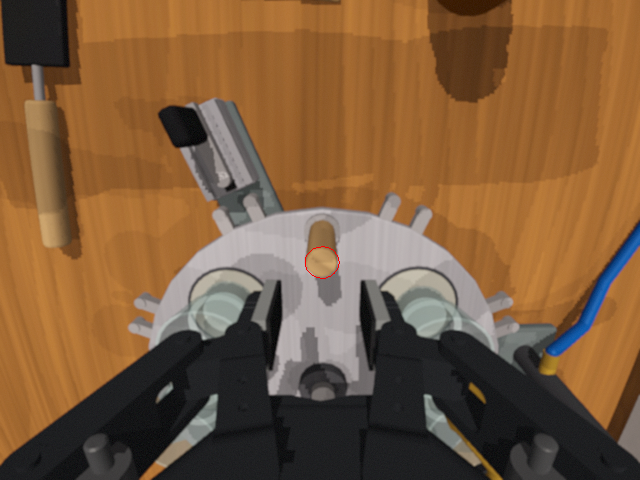

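Emit:
play_rows(motion=[[[1,0,-40],[0,0,0],0.15],[[1,0,-68],[0,0,0],0.15],[[1,0,-68],[0,0,0],0.15],[[1,0,-68],[0,0,0],0.15]])

```text
time: 22.1
tool_pos: [0.5912, 0.1355, 0.0899]
ee_rot: [-2.193, -2.244, 0.012]
contact_force: [0.0, 0.7, 1.5]
gripper_width: 0.418
```

```bash
python3 - <<'E'
from st import *
s,R=st()
c=np.array([.5942,-.0103]);y=.0233;p0=np.array([.591,.1346])
for k in range(0,190,6):
    a=y+np.radians(90+k);p=c+.145*np.array([np.cos(a),np.sin(a)]);print(k,p.round(4),((p-s["tool_pos"][:2])*1e3).round(0))
E
```

```text
t 22.1 tcp [0.5912 0.1355 0.0899] xdir 91.3 ydir 1.3 tilt [-0.5 -0.2] F [0.  0.7 1.5] w 35.5 q6 6.6
0 [0.5908 0.1347] [-0. -1.]
6 [0.5757 0.1335] [-16.  -2.]
12 [0.5608 0.1308] [-30.  -5.]
18 [0.5462 0.1265] [-45.  -9.]
24 [0.5322 0.1208] [-59. -15.]
30 [0.5188 0.1136] [-72. -22.]
36 [0.5063 0.105 ] [-85. -31.]
42 [0.4947 0.0952] [-97. -40.]
48 [0.4842 0.0842] [-107.  -51.]
54 [0.4749 0.0722] [-116.  -63.]
60 [0.467  0.0593] [-124.  -76.]
66 [0.4604 0.0456] [-131.  -90.]
72 [0.4553 0.0313] [-136. -104.]
78 [0.4517 0.0165] [-139. -119.]
84 [0.4497 0.0015] [-142. -134.]
90 [ 0.4492 -0.0137] [-142. -149.]
96 [ 0.4504 -0.0288] [-141. -164.]
102 [ 0.4531 -0.0437] [-138. -179.]
108 [ 0.4574 -0.0583] [-134. -194.]
114 [ 0.4631 -0.0723] [-128. -208.]
120 [ 0.4703 -0.0857] [-121. -221.]
126 [ 0.4789 -0.0982] [-112. -234.]
132 [ 0.4887 -0.1098] [-102. -245.]
138 [ 0.4997 -0.1203] [ -91. -256.]
144 [ 0.5117 -0.1296] [ -79. -265.]
150 [ 0.5246 -0.1375] [ -67. -273.]
156 [ 0.5383 -0.1441] [ -53. -280.]
162 [ 0.5526 -0.1492] [ -39. -285.]
168 [ 0.5674 -0.1528] [ -24. -288.]
174 [ 0.5824 -0.1548] [  -9. -290.]
180 [ 0.5976 -0.1553] [   6. -291.]
186 [ 0.6127 -0.1541] [  22. -290.]
```

Emit:
play_rows(motion=[[[-10,-2,0],[0,0,4],0.15],[[-20,-3,0],[0,0,8],0.15],[[-33,-6,0],[0,0,13],0.15],[[-45,-9,0],[0,0,18],0.15],[[-59,-15,0],[0,0,24],0.15]])

```text
time: 22.6
tool_pos: [0.5348, 0.1217, 0.0937]
ee_rot: [1.672, 2.655, -0.003]
contact_force: [1.7, 1.9, 0.6]
gripper_width: 0.427
```

```bash
cat > arc.py <<'E'
from st import *
import sys
s,R=st()
c=np.array([.5942,-.0103]);y=.0233
d=s["tool_pos"][:2]-c;k0=np.degrees(np.arctan2(d[1],d[0])-y)%360-90;print("k now",k0,"r",np.hypot(*d),"jaw-tang",(np.degrees(np.arctan2(R[1,1],R[0,1]))-1.34-k0+90)%180-90)
for k in range(int(k0//6*6),int(k0)+44,6):
    a=y+np.radians(90+k);p=c+.145*np.array([np.cos(a),np.sin(a)]);print(k,((p-s["tool_pos"][:2])*1e3).round(0),round(k-k0,1))
E
python3 arc.py
```

```text
t 22.6 tcp [0.5348 0.1217 0.0937] xdir 115.6 ydir 25.6 tilt [ 0.1 -0.2] F [1.7 1.9 0.6] w 36.3 q6 -18.2
k now 22.877182779534166 r 0.14473849094258476 jaw-tang 1.3780231183633305
18 [11.  5.] -4.9
24 [-3. -1.] 1.1
30 [-16.  -8.] 7.1
36 [-29. -17.] 13.1
42 [-40. -27.] 19.1
48 [-51. -38.] 25.1
54 [-60. -50.] 31.1
60 [-68. -62.] 37.1
```

Emit:
play_rows(motion=[[[-16,-8,-3],[0,0,6],0.15],[[-29,-17,-5],[0,0,12],0.15],[[-40,-27,-5],[0,0,18],0.15],[[-51,-38,-5],[0,0,24],0.15],[[-60,-50,-5],[0,0,30],0.15]])

```text
time: 23.1
tool_pos: [0.4762, 0.0718, 0.092]
ee_rot: [0.919, 2.995, 0.002]
contact_force: [-0.5, -0.2, 0.1]
gripper_width: 0.42
```

```bash
python3 - <<'E'
import arc
from st import *
c,im=shot("wrist","pics/w12.png")
E
```

```text
t 23.1 tcp [0.4762 0.0718 0.092 ] xdir 145.9 ydir 55.9 tilt [ 0.5 -0.1] F [-0.5 -0.2  0.1] w 35.7 q6 -53.6
k now 53.83002855129351 r 0.14378467230514344 jaw-tang 0.7249779659146043
48 [ 8. 12.] -5.8
54 [-1.  0.] 0.2
60 [ -9. -13.] 6.2
66 [-16. -26.] 12.2
72 [-21. -41.] 18.2
78 [-24. -55.] 24.2
84 [-27. -70.] 30.2
90 [-27. -86.] 36.2
96 [ -26. -101.] 42.2
```

View pics/w12.png

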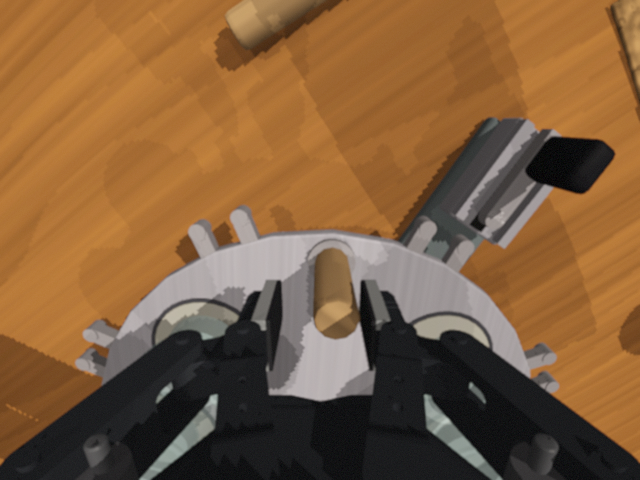

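Works; the post rides in the cage. Continue.

Emit:
play_rows(motion=[[[-9,-13,-3],[0,0,6],0.15],[[-16,-26,-4],[0,0,12],0.15],[[-21,-41,-4],[0,0,18],0.15],[[-24,-55,-4],[0,0,24],0.15],[[-27,-70,-4],[0,0,30],0.15]])

```text
time: 23.65
tool_pos: [0.45, 0.0005, 0.0904]
ee_rot: [0.104, 3.127, 0.003]
contact_force: [0.4, 0.8, 0.8]
gripper_width: 0.429
```

```bash
python3 arc.py
```

```text
t 23.65 tcp [0.45   0.0005 0.0904] xdir 176.2 ydir 86.2 tilt [0.8 0.1] F [0.4 0.8 0.8] w 36.4 q6 -93.2
k now 84.39241651172091 r 0.14463309448823586 jaw-tang 0.4420925458618541
84 [-0.  1.] -0.4
90 [ -1. -14.] 5.6
96 [  0. -29.] 11.6
102 [  3. -44.] 17.6
108 [  7. -59.] 23.6
114 [ 13. -73.] 29.6
120 [ 20. -86.] 35.6
126 [ 29. -99.] 41.6
```

Emit:
play_rows(motion=[[[-1,-14,-2],[0,0,3.5],0.15],[[0,-29,-2],[0,0,7],0.15],[[3,-44,-2],[0,0,10.5],0.15],[[7,-59,-2],[0,0,14],0.15],[[13,-73,-2],[0,0,17.5],0.15]])

```text
time: 24.15
tool_pos: [0.4639, -0.0724, 0.0907]
ee_rot: [-0.374, 3.104, 0.007]
contact_force: [-3.0, 2.8, 0.8]
gripper_width: 0.422
```

```bash
python3 arc.py
```

```text
t 24.15 tcp [ 0.4639 -0.0724  0.0907] xdir -166.3 ydir 103.7 tilt [0.8 0.4] F [-3.   2.8  0.8] w 35.9 q6 -119.8
k now 114.16032773024321 r 0.1443515685780517 jaw-tang -11.772905929321155
114 [-1.  0.] -0.2
120 [  6. -13.] 5.8
126 [ 15. -26.] 11.8
132 [ 25. -37.] 17.8
138 [ 36. -48.] 23.8
144 [ 48. -57.] 29.8
150 [ 61. -65.] 35.8
156 [ 74. -72.] 41.8
```

Emit:
play_rows(motion=[[[6,-13,-1],[0,0,3.5],0.15],[[15,-26,-1],[0,0,7],0.15],[[25,-37,-1],[0,0,10.5],0.15],[[36,-48,-1],[0,0,14],0.15],[[48,-57,-1],[0,0,17.5],0.15]])

```text
time: 24.65
tool_pos: [0.5143, -0.1302, 0.0925]
ee_rot: [-0.842, 3.008, 0.006]
contact_force: [-0.3, 0.4, -0.4]
gripper_width: 0.425
```

```bash
python3 arc.py;  python3 - <<'E'
from st import *
c,im=shot("wrist","pics/w13.png")
E
```

```text
t 24.65 tcp [ 0.5143 -0.1302  0.0925] xdir -148.7 ydir 121.3 tilt [0.9 0.5] F [-0.3  0.4 -0.4] w 36.1 q6 -142.1
k now 144.97704656699085 r 0.1441369121068409 jaw-tang -25.055869464824838
144 [-3.  1.] -1.0
150 [10. -7.] 5.0
156 [ 24. -14.] 11.0
162 [ 38. -19.] 17.0
168 [ 53. -23.] 23.0
174 [ 68. -25.] 29.0
180 [ 83. -25.] 35.0
186 [ 98. -24.] 41.0
```

View pics/w13.png

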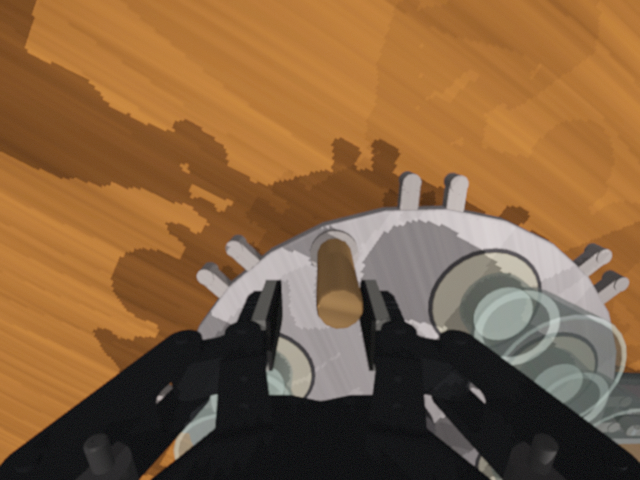

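Emit:
play_rows(motion=[[[10,-7,-2],[0,0,3],0.15],[[24,-14,-3],[0,0,6],0.15],[[38,-19,-3],[0,0,9],0.15],[[53,-23,-3],[0,0,12],0.15],[[66,-25,-3],[0,0,14],0.15]])

```text
time: 25.2
tool_pos: [0.5833, -0.1561, 0.0919]
ee_rot: [-1.202, 2.881, 0.006]
contact_force: [0.4, -0.2, 0.1]
gripper_width: 0.425
```

```bash
python3 arc.py
```

```text
t 25.2 tcp [ 0.5833 -0.1561  0.0919] xdir -134.7 ydir 135.3 tilt [1.  0.6] F [ 0.4 -0.2  0.1] w 36.1 q6 -156.3
k now 174.37089216014977 r 0.14618867364466295 jaw-tang -40.42956752409691
174 [-1.  1.] -0.4
180 [14.  1.] 5.6
186 [29.  2.] 11.6
192 [44.  5.] 17.6
198 [59.  9.] 23.6
204 [73. 15.] 29.6
210 [86. 22.] 35.6
216 [99. 30.] 41.6
```

Emit:
play_rows(motion=[[[7,0,0],[0,0,0],0.15],[[14,1,0],[0,0,0],0.15],[[14,1,0],[0,0,0],0.15],[[14,1,0],[0,0,0],0.15]])

```text
time: 25.6
tool_pos: [0.5971, -0.1547, 0.0921]
ee_rot: [-1.201, 2.881, 0.006]
contact_force: [-0.0, 0.0, -0.1]
gripper_width: 0.427
```

```bash
python3 - <<'E'
from st import *
st()
c,im=shot("wrist","pics/w14.png")
c,im=shot("scene","pics/scene3.png");cv2.imwrite("pics/scene3.png",cv2.resize(im[190:340,240:440,::-1],None,fx=4,fy=4))
E
```

```text
t 25.6 tcp [ 0.5971 -0.1547  0.0921] xdir -134.7 ydir 135.3 tilt [1.  0.6] F [-0.   0.  -0.1] w 36.3 q6 -155.6
```

View pics/w14.png

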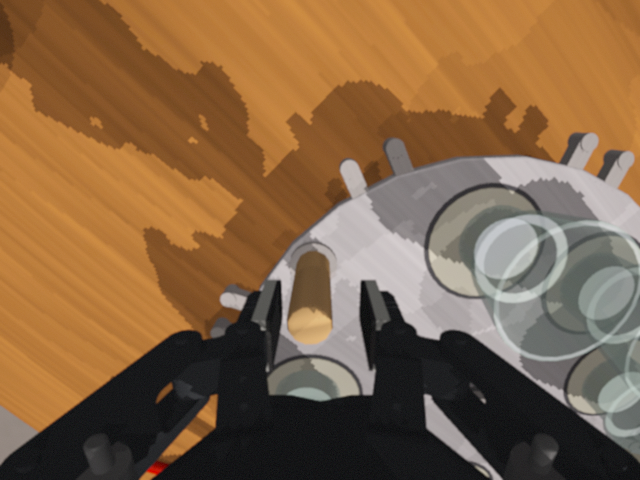

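View pics/scene3.png

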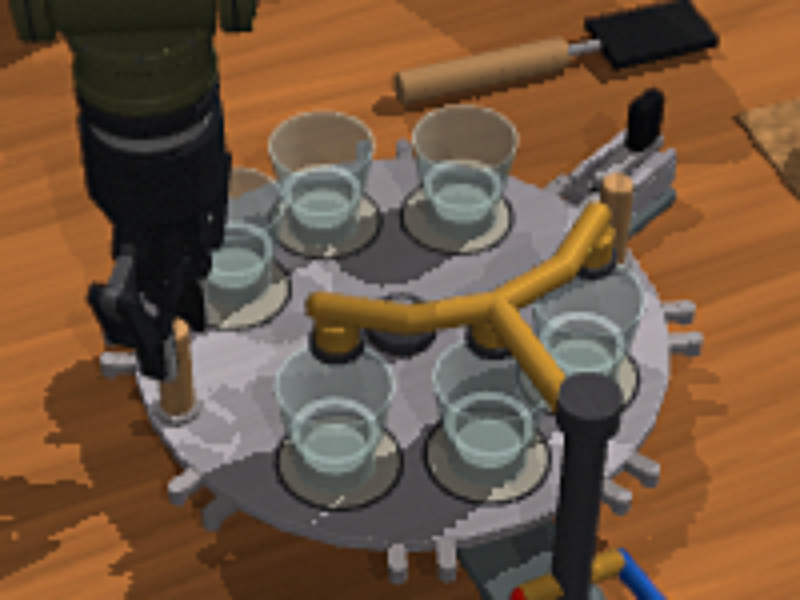

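Emit:
play_rows(motion=[[[0,0,40],[0,0,0],0.15],[[0,0,80],[0,0,0],0.15],[[-20,40,90],[0,0,-8.5],0.15],[[-40,80,90],[0,0,-17],0.15],[[-60,120,90],[0,0,-25],0.15]])

```text
time: 26.2
tool_pos: [0.5358, -0.034, 0.1824]
ee_rot: [-0.537, 3.074, -0.0]
contact_force: [0.2, 0.6, -0.1]
gripper_width: 0.426
```

Emit:
play_rows(motion=[[[-10,40,0],[0,0,-8.5],0.2],[[-20,80,0],[0,0,-17],0.2],[[-30,120,0],[0,0,-25],0.2],[[-40,160,0],[0,0,-33],0.2],[[-40,200,0],[0,0,-41],0.2]])

```text
time: 26.7
tool_pos: [0.4943, 0.164, 0.1823]
ee_rot: [0.552, 3.073, -0.012]
contact_force: [1.2, 0.2, -0.2]
gripper_width: 0.401
```

Emit:
play_rows(motion=[[[0,40,0],[0,0,-8.5],0.2],[[0,46,0],[0,0,-17],0.2],[[0,46,0],[0,0,-25],0.2],[[0,46,0],[0,0,-33],0.2],[[0,46,0],[0,0,-41],0.2]])

```text
time: 27.2
tool_pos: [0.4937, 0.2101, 0.182]
ee_rot: [1.603, 2.684, -0.023]
contact_force: [0.7, 0.3, -0.6]
gripper_width: 0.398
```

```bash
python3 st.py
```

```text
t 27.2 tcp [0.4937 0.2101 0.182 ] xdir 118.3 ydir 28.3 tilt [ 0.3 -1.2] F [ 0.7  0.3 -0.6] w 33.8 q6 -10.0
```

Emit:
play_rows(motion=[[[2.5,1,-40],[0,0,-4.5],0.2],[[2.5,1,-80],[0,0,-4.5],0.2],[[2.5,1,-112],[0,0,-4.5],0.2],[[2.5,1,-112],[0,0,-4.5],0.2],[[2.5,1,-112],[0,0,-4.5],0.2]])

```text
time: 27.7
tool_pos: [0.4958, 0.2109, 0.0701]
ee_rot: [1.708, 2.62, -0.025]
contact_force: [0.8, -0.8, 0.6]
gripper_width: 0.399
```

```bash
python3 st.py
```

```text
t 27.7 tcp [0.4958 0.2109 0.0701] xdir 113.8 ydir 23.8 tilt [ 0.2 -1.2] F [ 0.8 -0.8  0.6] w 33.9 q6 -5.2
```

Emit:
play_rows(motion=[[[0,0,-9],[0,0,0],0.2],[[0,0,-9],[0,0,0],0.2],[[0,0,-9],[0,0,0],1],[[0,0,-9],[0,0,0],1],[[0,0,-9],[0,0,0],1]])

```text
time: 28.2
tool_pos: [0.4962, 0.211, 0.0624]
ee_rot: [1.708, 2.62, -0.025]
contact_force: [-2.3, -1.7, 5.3]
gripper_width: 0.147
```

Emit:
play_rows(motion=[[[0,0,0],[0,0,0],1],[[0,0,0],[0,0,0],1]])

```text
time: 28.4
tool_pos: [0.4962, 0.2109, 0.0624]
ee_rot: [1.708, 2.619, -0.025]
contact_force: [-1.5, -0.8, 0.4]
gripper_width: 0.149
```

Emit:
play_rows(motion=[[[3,-6,0],[0,0,0],1],[[6,-13,0],[0,0,0],1],[[9,-20,0],[0,0,0],1],[[11.5,-26,0],[0,0,0],1],[[13,-29,0],[0,0,0],1]])

```text
time: 28.9
tool_pos: [0.5085, 0.1832, 0.0625]
ee_rot: [1.714, 2.622, -0.02]
contact_force: [-11.1, 16.6, 6.3]
gripper_width: 0.149
```

Emit:
play_rows(motion=[[[0.3,-1,0],[0,0,0],1],[[0.3,-1,0],[0,0,0],1]])

```text
time: 29.1
tool_pos: [0.5084, 0.1834, 0.0626]
ee_rot: [1.716, 2.623, -0.017]
contact_force: [-5.8, 8.2, 1.9]
gripper_width: 0.155
```

Emit:
play_rows(motion=[[[0,0,0],[0,0,0],0.2],[[0,0,0],[0,0,0],0.2],[[0,0,40],[0,0,0],0],[[0,0,90],[0,0,0],-0.5],[[0,0,130],[0,0,0],-1]])

```text
time: 29.6
tool_pos: [0.5092, 0.1828, 0.1951]
ee_rot: [1.716, 2.621, -0.015]
contact_force: [0.7, -0.4, 0.2]
gripper_width: 0.821
```

```bash
python3 - <<'E'
from st import *
st()
c,im=shot("wrist","pics/w15.png",("first",))
o=im[:,:,::-1].copy()
y=.0233;cc=np.array([.5942,-.0103]);a=y+np.radians(112.5);u=np.array([np.cos(a),np.sin(a)]);v=np.array([-u[1],u[0]])
g=cc+.212*u
Q=[[*(g+u*i*.013+v*j*.007),.086] for i,j in((1,1),(1,-1),(-1,-1),(-1,1))]
cv2.polylines(o,[proj(c,Q).round().astype(int)],1,(0,0,255))
cv2.imwrite("pics/w15.png",o)
for n in("top","scene"): c,im=shot(n,f"pics/{n}4.png",("polished0","first"))
E
```

```text
t 29.6 tcp [0.5092 0.1828 0.1951] xdir 113.6 ydir 23.6 tilt [ 0.1 -0.7] F [ 0.7 -0.4  0.2] w 69.7 q6 -8.9
wrist first 0.94 [448.6   8.8  70.8  17.5]
top polished0 0.97 [324.9 261.7  27.2  26.4]
top polished0 0.68 [353.2 247.8  27.1  27.7]
top polished0 0.57 [284.4 251.2  32.   31.2]
top first 0.83 [147.6 252.1  24.9  26.8]
scene polished0 0.97 [297.4 248.5  29.6  32.7]
scene polished0 0.95 [357.6 232.7  29.7  30.8]
scene polished0 0.69 [321.9 234.7  26.1  31.3]
scene first 0.83 [466.8 217.2  25.1  32.7]
scene first 0.64 [324.4 294.7  31.5  39.2]
scene first 0.62 [362.5 293.2  30.3  36.3]
```

View pics/w15.png

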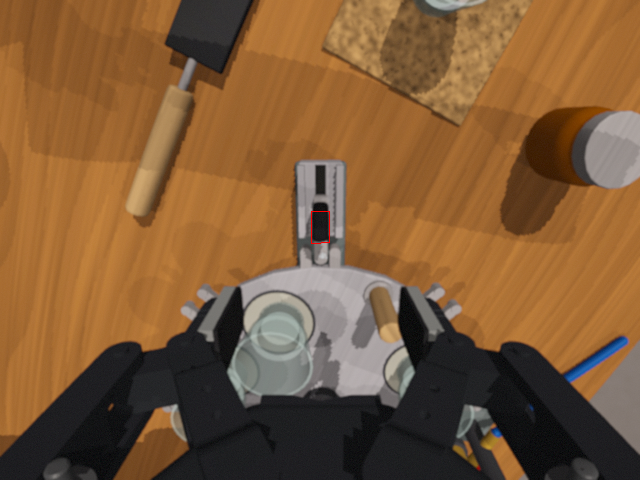

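View pics/top4.png

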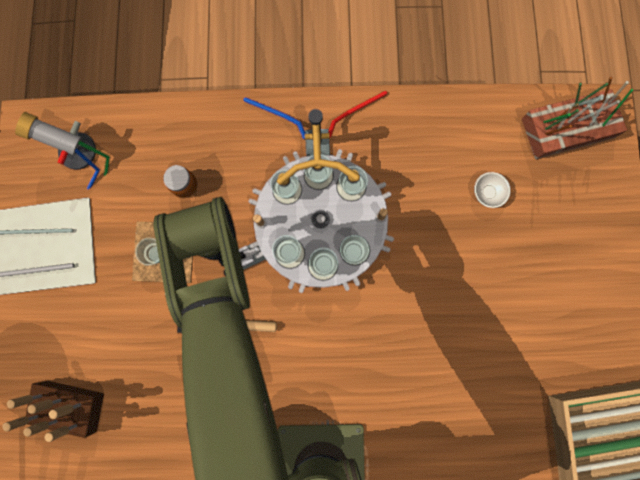

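View pics/scene4.png

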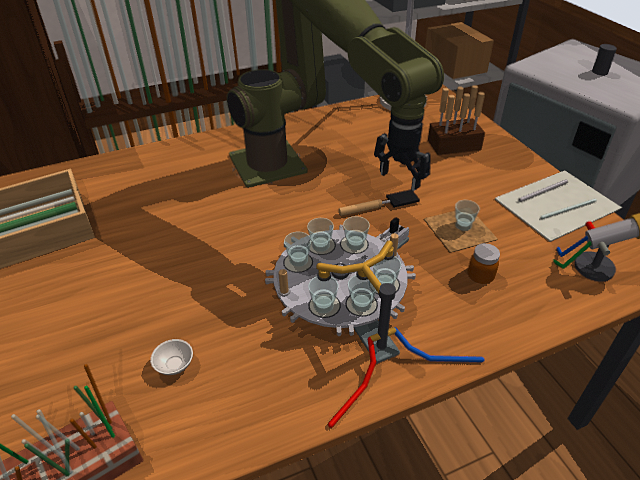

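```bash
python3 - <<'E'
from h import *
T=camera_info("top");im=cv2.imread("pics/top4.png")
x,y,w,h=265,225,110,65;s=7
o=cv2.resize(im[y:y+h,x:x+w],None,fx=s,fy=s,interpolation=cv2.INTER_CUBIC)
for p in((.5146,.0656),(.4842,-.0129),(.5182,-.0899)):
    # shift to top frame (+1.6mm y)
    q=proj(T,ring(p[0],p[1]+.0016,.1142,.033)); q=((q-[x,y]+.5)*s-.5); cv2.polylines(o,[q.round().astype(int)],1,(0,0,255))
cv2.imwrite("pics/t4c.png",o)
E
```

```text
(no output)
```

View pics/t4c.png

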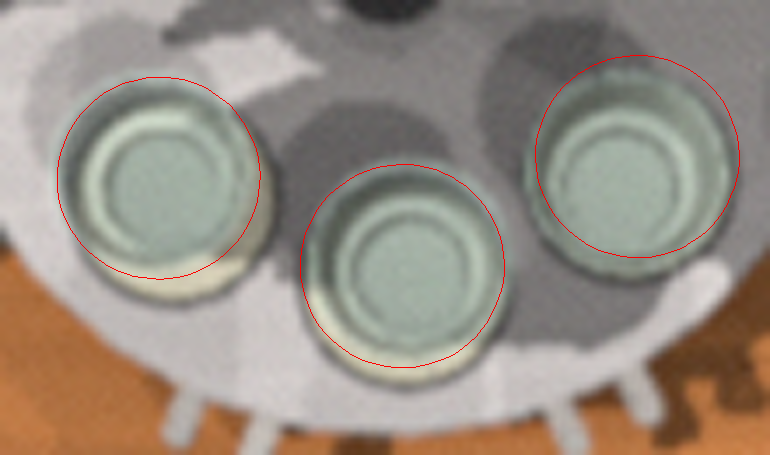

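Emit:
play_rows(motion=[[[1,-30,0],[0,0,-8.5],-1],[[3,-60,0],[0,0,-17],-1],[[4,-90,0],[0,0,-25.5],-1],[[5,-117,0],[0,0,-34],-1],[[5,-117,0],[0,0,-42],-1]])

```text
time: 30.5
tool_pos: [0.5116, 0.0633, 0.1885]
ee_rot: [-2.555, -1.825, 0.027]
contact_force: [-0.9, 0.1, -0.0]
gripper_width: 0.999
```

Emit:
play_rows(motion=[[[0,0,0],[0,0,-8.5],-1],[[0,0,0],[0,0,-17],-1],[[0,0,0],[0,0,-25.5],-1],[[0,0,0],[0,0,-25.5],-1]])

```text
time: 30.9
tool_pos: [0.5109, 0.0631, 0.1868]
ee_rot: [-2.891, -1.214, 0.03]
contact_force: [0.1, -1.0, 0.4]
gripper_width: 0.998
```

```bash
cat > chk.py <<'E'
from st import *
import sys
def chk(name,pts,z,tgt=("polished0",),rim=.066):
    s,R=st(); c,im=shot("wrist",name,tgt); o=im[:,:,::-1].copy()
    for p in pts:
        q=proj(c,ring(*p,z+rim,.033)); print(p,"rim bb",bb(q).round(0)); cv2.polylines(o,[q.round().astype(int)],1,(0,0,255))
    cv2.imwrite(name,o); return s,R,c
E
python3 - <<'E'
from chk import *
chk("pics/w16.png",[(.5146,.0656),(.4842,-.0129)],.0482)
E
```

```text
t 30.9 tcp [0.5109 0.0631 0.1868] xdir 45.6 ydir -44.4 tilt [-1.1 -0.1] F [ 0.1 -1.   0.4] w 84.8 q6 45.6
wrist polished0 0.87 [372.6 322.4  84.3  99.5]
wrist polished0 0.66 [326.  228.9 101.7  95.9]
wrist polished0 0.62 [423.7 351.1  25.8  76.3]
wrist polished0 0.58 [229.7 125.3  91.7  47.2]
wrist polished0 0.33 [401.4 187.3 473.2 374.2]
(0.5146, 0.0656) rim bb [274. 189. 373. 282.]
(0.4842, -0.0129) rim bb [323. 297. 412. 371.]
```

View pics/w16.png

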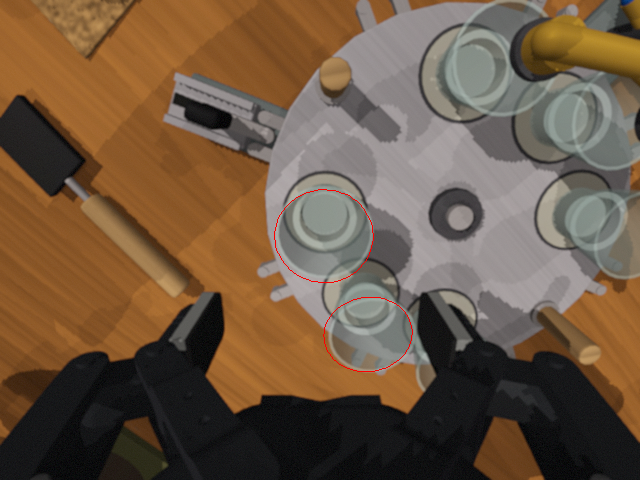

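Emit:
play_rows(motion=[[[3.5,3,-40],[0,0,0],-1],[[3.5,3,-75],[0,0,0],-1],[[3.5,3,-92],[0,0,0],-1],[[3.5,3,-92],[0,0,0],-1],[[3.5,3,-92],[0,0,0],-1]])

```text
time: 31.5
tool_pos: [0.5147, 0.0662, 0.0954]
ee_rot: [-2.888, -1.22, 0.029]
contact_force: [1.5, -0.2, 0.0]
gripper_width: 1.001
```

Emit:
play_rows(motion=[[[0,0,0],[0,0,0],-1],[[0,0,0],[0,0,0],-1]])

```text
time: 31.7
tool_pos: [0.5159, 0.0663, 0.0972]
ee_rot: [-2.889, -1.222, 0.024]
contact_force: [-0.7, -0.3, 0.2]
gripper_width: 0.999
```

Emit:
play_rows(motion=[[[-1,-0.5,-9],[0,0,0],-1],[[-1,-0.5,-9],[0,0,0],-1],[[-1,-0.5,-9],[0,0,0],-1]])

```text
time: 32.0
tool_pos: [0.5147, 0.0658, 0.088]
ee_rot: [-2.889, -1.222, 0.025]
contact_force: [0.3, 0.5, 0.5]
gripper_width: 1.006
```

Emit:
play_rows(motion=[[[0,0,0],[0,0,0],1],[[0,0,0],[0,0,0],1],[[0,0,0],[0,0,0],1],[[0,0,0],[0,0,0],1]])

```text
time: 32.4
tool_pos: [0.5156, 0.0658, 0.0891]
ee_rot: [-2.889, -1.222, 0.022]
contact_force: [-1.0, 0.5, 5.2]
gripper_width: 0.752
```

Emit:
play_rows(motion=[[[0,0,50],[0,0,0],1],[[0,0,100],[0,0,0],1],[[0,30,120],[0,0,0],1],[[0,70,120],[0,0,0],1],[[0,100,120],[0,0,0],1]])

```text
time: 32.9
tool_pos: [0.5156, 0.1673, 0.2098]
ee_rot: [-2.889, -1.222, 0.02]
contact_force: [0.5, -0.3, -1.8]
gripper_width: 0.755
```

```bash
cat > fit.py <<'E'
from st import *
# rim fit in held pose, and first detection
def held(name,base):   # base = TCP z at grasp minus tumbler base z
    s,R=st(); c,im=shot("wrist",name,("first",)); o=im[:,:,::-1].copy()
    for dx,col in((0,(0,0,255)),(.003,(255,0,0))):
        p=s["tool_pos"]+R@np.array([dx,0,-(.066-base)]); Q=np.c_[.033*np.cos(A),.033*np.sin(A),0*A]@R.T+p
        cv2.polylines(o,[proj(c,Q).round().astype(int)],1,col)
    cv2.imwrite(name,o); return s,R,c
E
python3 - <<'E'
from fit import *
held("pics/w17.png",.040)
for n in("top","scene"): 
    c,im=shot(n,f"pics/{n}5.png",("first",))
E
```

```text
t 32.9 tcp [0.5156 0.1673 0.2098] xdir 45.8 ydir -44.2 tilt [-0.8 -0. ] F [ 0.5 -0.3 -1.8] w 64.2 q6 56.4
wrist first 0.69 [128.6  24.6 101.8  49.2]
top first 0.58 [150.5 252.7  32.   24.3]
scene first 0.78 [465.6 215.1  21.7  35.9]
```

View pics/w17.png

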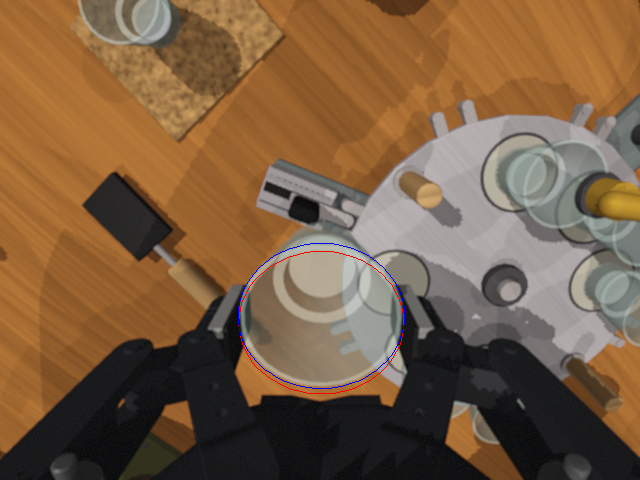

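View pics/top5.png

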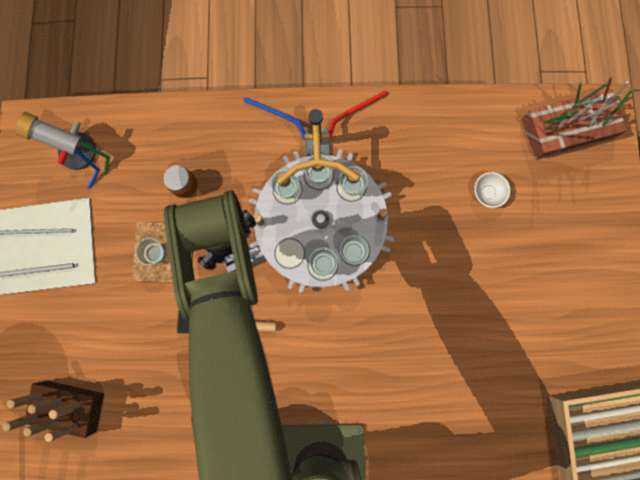

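```bash
python3 - <<'E'
from h import *
T=camera_info("top");im=cv2.imread("pics/top5.png")
x,y,w,h=125,215,80,70;s=8
o=cv2.resize(im[y:y+h,x:x+w],None,fx=s,fy=s,interpolation=cv2.INTER_CUBIC)
q=proj(T,ring(.5195,.402,.070,.033)); q=((q-[x,y]+.5)*s-.5); cv2.polylines(o,[q.round().astype(int)],1,(0,0,255)); print(q.mean(0))
cv2.imwrite("pics/t5c.png",o)
print(back(T,[150.5,252.2],.07))
E
```

```text
[192.69515933 307.39705574]
[[0.52124448 0.39744541 0.07      ]]
```

View pics/t5c.png

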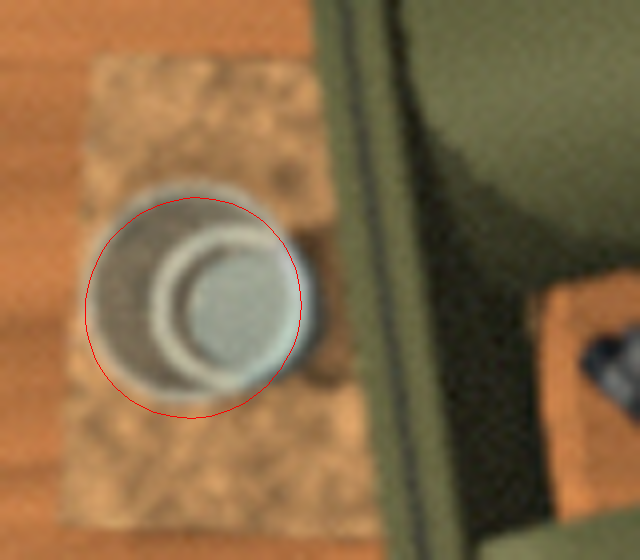

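```bash
python3 - <<'E'
from h import *
T=camera_info("top");print(back(T,[149.1,250.9],.07))
E
```

```text
[[0.52443691 0.40092164 0.07      ]]
```

Emit:
play_rows(motion=[[[-8,45,0],[0,0,0],1],[[-16,90,0],[0,0,0],1],[[-25,140,0],[0,0,0],1],[[-25,143,0],[0,0,0],1],[[-25,143,0],[0,0,0],1]])

```text
time: 33.7
tool_pos: [0.49, 0.3081, 0.2077]
ee_rot: [-2.889, -1.223, 0.026]
contact_force: [0.4, 0.2, -2.3]
gripper_width: 0.753
```

```bash
python3 - <<'E'
from chk import *
chk("pics/w18.png",[(.5244,.3993)],.004,("first",))
E
```

```text
t 33.7 tcp [0.49   0.3081 0.2077] xdir 45.9 ydir -44.1 tilt [-1.  -0.2] F [ 0.4  0.2 -2.3] w 64.0 q6 70.8
wrist first 0.56 [273.1 104.8  83.1  91.3]
wrist first 0.31 [296.1 109.9 210.8 217.6]
(0.5244, 0.3993) rim bb [231.  63. 315. 151.]
```

View pics/w18.png

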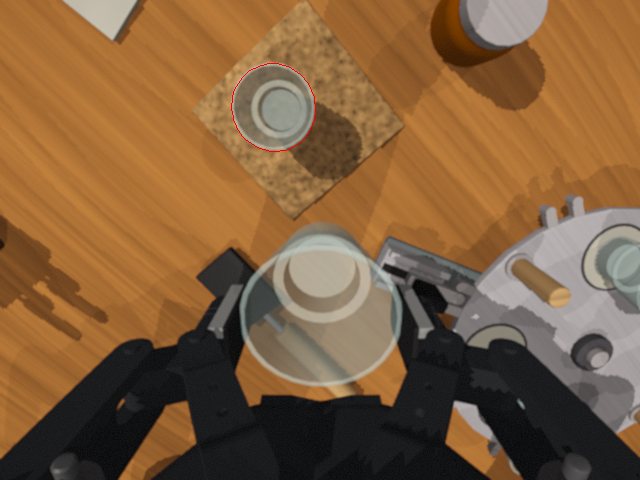

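Emit:
play_rows(motion=[[[16,45,0],[0,0,0],1],[[33,90,0],[0,0,0],1],[[33,90,-40],[0,0,0],1],[[33,90,-75],[0,0,0],1],[[33,90,-75],[0,0,0],1]])

```text
time: 34.3
tool_pos: [0.5206, 0.3927, 0.1257]
ee_rot: [-2.894, -1.217, 0.046]
contact_force: [-1.4, 0.3, -2.5]
gripper_width: 0.751
```

Emit:
play_rows(motion=[[[0,0,0],[0,0,0],1],[[0,0,0],[0,0,0],1]])

```text
time: 34.5
tool_pos: [0.5216, 0.3918, 0.1269]
ee_rot: [-2.895, -1.215, 0.044]
contact_force: [0.1, 0.2, -1.8]
gripper_width: 0.751
```

```bash
python3 - <<'E'
from fit import *
held("pics/w19.png",.041)
c,im=shot("scene","pics/scene6.png");cv2.imwrite("pics/scene6.png",cv2.resize(im[130:280,380:580,::-1],None,fx=4,fy=4))
E
```

```text
t 34.5 tcp [0.5216 0.3918 0.1269] xdir 45.5 ydir -44.5 tilt [-1.5 -0.5] F [ 0.1  0.2 -1.8] w 63.8 q6 76.4
wrist first 0.72 [315.5 220.6 101.7  69.6]
```

View pics/w19.png

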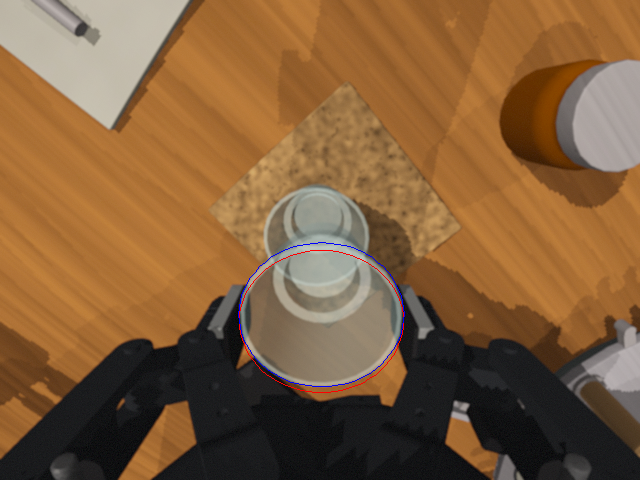

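View pics/scene6.png

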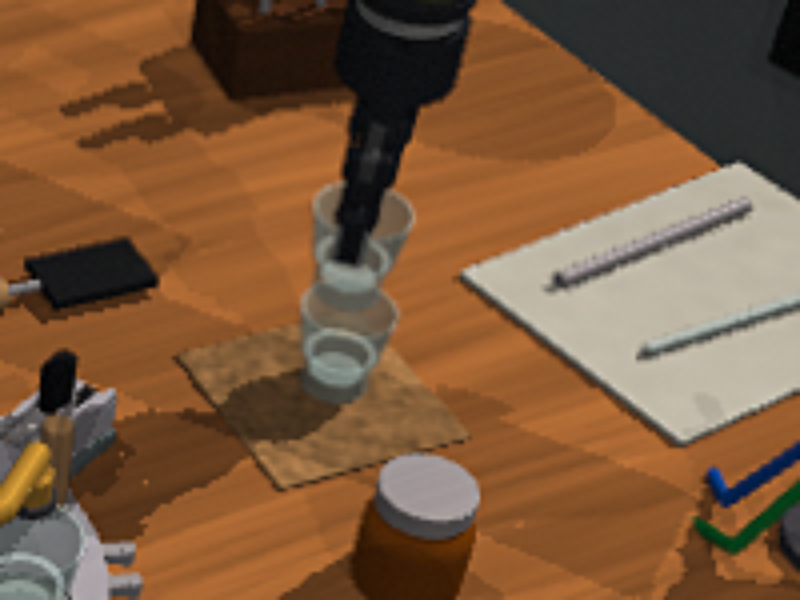

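Emit:
play_rows(motion=[[[1.5,6,0],[0.5,-0.7,0],1],[[1.5,6,-6],[0.5,-0.7,0],1],[[1.5,6,-12],[0.5,-0.7,0],1],[[1.5,6,-18],[0.5,-0.7,0],1],[[1.5,6,-22],[0.5,-0.7,0],1]])

```text
time: 35.15
tool_pos: [0.5228, 0.3986, 0.1047]
ee_rot: [-2.892, -1.215, 0.02]
contact_force: [-0.3, 0.5, -1.6]
gripper_width: 0.751
```

```bash
python3 - <<'E'
from fit import *
s,R,c=held("pics/w20.png",.041)
c,im=shot("scene","pics/scene7.png");cv2.imwrite("pics/scene7.png",cv2.resize(im[150:260,410:530,::-1],None,fx=5,fy=5))
E
```

```text
t 35.15 tcp [0.5228 0.3986 0.1047] xdir 45.6 ydir -44.4 tilt [-0.8 -0. ] F [-0.3  0.5 -1.6] w 63.8 q6 76.7
wrist first 0.61 [322.1 230.  116.8  63.7]
```

View pics/w20.png

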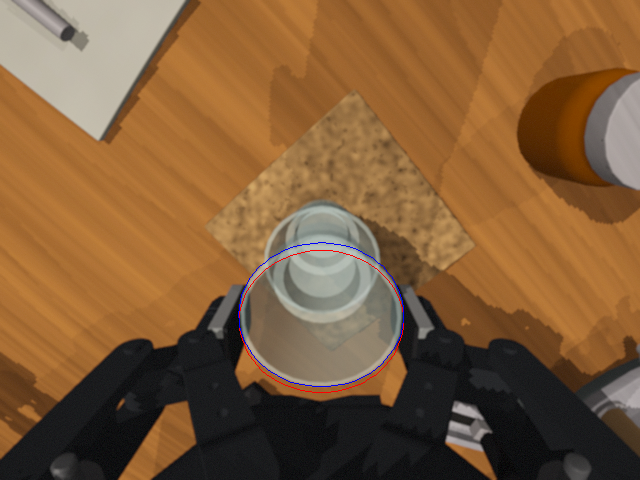

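View pics/scene7.png

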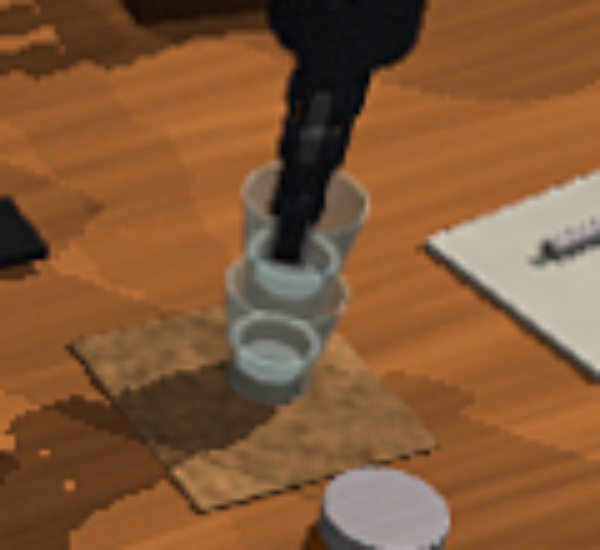

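Emit:
play_rows(motion=[[[0,-0.5,-5],[0,0,0],1],[[0,-0.5,-10],[0,0,0],1],[[0,-0.5,-15],[0,0,0],1],[[0,-0.5,-20],[0,0,0],1],[[0,-0.5,-20],[0,0,0],1]])

```text
time: 35.8
tool_pos: [0.5224, 0.3978, 0.0839]
ee_rot: [-2.892, -1.215, 0.023]
contact_force: [-0.9, 0.1, -1.2]
gripper_width: 0.752
```

Emit:
play_rows(motion=[[[0,0,-3],[0,0,0],1],[[0,0,-6],[0,0,0],1],[[0,0,-8],[0,0,0],1],[[0,0,-8],[0,0,0],1]])

```text
time: 36.2
tool_pos: [0.5223, 0.3978, 0.0756]
ee_rot: [-2.892, -1.215, 0.023]
contact_force: [0.2, 0.2, -1.6]
gripper_width: 0.752
```

Emit:
play_rows(motion=[[[0,0,-1],[0,0,0],1],[[0,0,-2],[0,0,0],1],[[0,0,-3],[0,0,0],1],[[0,0,-3.5],[0,0,0],1]])

```text
time: 36.6
tool_pos: [0.5227, 0.3982, 0.0732]
ee_rot: [-2.892, -1.215, 0.021]
contact_force: [-2.4, 0.3, 5.4]
gripper_width: 0.75
```

Emit:
play_rows(motion=[[[0,0,0],[0,0,0],-1],[[0,0,0],[0,0,0],-1],[[0,0,0],[0,0,0],-1],[[0,0,50],[0,0,0],-1],[[0,0,100],[0,0,0],-1]])

```text
time: 37.1
tool_pos: [0.5212, 0.3971, 0.1714]
ee_rot: [-2.893, -1.215, 0.031]
contact_force: [0.7, 0.5, -0.8]
gripper_width: 1.001
```

Emit:
play_rows(motion=[[[-4,-45,15],[0,0,8],-1],[[-8,-90,15],[0,0,16],-1],[[-13,-135,15],[0,0,24],-1],[[-17,-180,15],[0,0,32],-1],[[-21,-225,15],[0,0,40],-1]])

```text
time: 37.6
tool_pos: [0.4996, 0.1705, 0.1864]
ee_rot: [2.296, 2.139, -0.031]
contact_force: [0.2, -0.6, -0.6]
gripper_width: 0.998
```

Emit:
play_rows(motion=[[[-4,-45,0],[0.2,-0.5,5.5],-1],[[-8,-90,0],[0.2,-0.5,5.5],-1],[[-13,-135,0],[0.2,-0.5,5.5],-1],[[-18,-180,0],[0.2,-0.5,5.5],-1],[[-18,-184,0],[0.2,-0.5,5.5],-1]])

```text
time: 38.1
tool_pos: [0.481, -0.0174, 0.1864]
ee_rot: [2.194, 2.237, -0.018]
contact_force: [-0.0, 0.5, -0.5]
gripper_width: 0.999
```

```bash
python3 - <<'E'
from chk import *
chk("pics/w21.png",[(.4842,-.0129),(.5182,-.0899)],.0482)
c,im=shot("scene","pics/scene8.png",("first",));cv2.imwrite("pics/scene8.png",cv2.resize(im[150:260,410:530,::-1],None,fx=5,fy=5))
E
```

```text
t 38.1 tcp [ 0.481  -0.0174  0.1864] xdir 91.1 ydir 1.1 tilt [-0.1 -0.8] F [-0.   0.5 -0.5] w 84.9 q6 -8.9
wrist polished0 0.97 [328.7 238.2  99.6  96.1]
wrist polished0 0.73 [606.5 254.4  67.  291.9]
wrist polished0 0.6 [360.6 320.1  88.2  95.8]
(0.4842, -0.0129) rim bb [276. 190. 375. 283.]
(0.5182, -0.0899) rim bb [324. 297. 412. 372.]
scene first 0.68 [465.1 219.8  23.4  23.9]
```

View pics/w21.png

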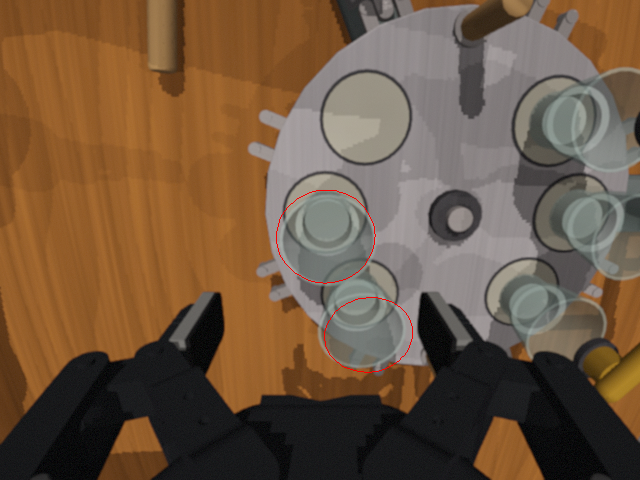

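View pics/scene8.png

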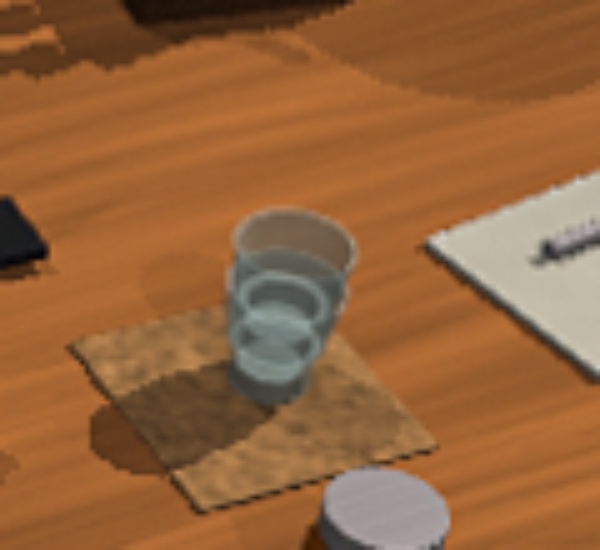

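Emit:
play_rows(motion=[[[3,4.5,-40],[0.7,0,0],-1],[[3,4.5,-75],[0.7,0,0],-1],[[3,4.5,-92],[0.7,0,0],-1],[[3,4.5,-92],[0.7,0,0],-1],[[3,4.5,-92],[0.7,0,0],-1]])

```text
time: 38.8
tool_pos: [0.485, -0.0073, 0.0946]
ee_rot: [-2.19, -2.251, 0.002]
contact_force: [-0.1, 0.9, 0.4]
gripper_width: 1.0
```

Emit:
play_rows(motion=[[[0,0,0],[0,0,0],-1],[[0,0,0],[0,0,0],-1]])

```text
time: 39.0
tool_pos: [0.4864, -0.0071, 0.0965]
ee_rot: [2.189, 2.252, 0.001]
contact_force: [0.4, -0.1, -0.3]
gripper_width: 1.002
```

Emit:
play_rows(motion=[[[-2,-5.5,-4],[0,0,0],-1],[[-2,-5.5,-8],[0,0,0],-1],[[-2,-5.5,-8],[0,0,0],-1],[[-2,-5.5,-8],[0,0,0],-1]])

```text
time: 39.4
tool_pos: [0.4841, -0.0127, 0.0882]
ee_rot: [2.19, 2.251, 0.0]
contact_force: [0.2, -0.8, 0.2]
gripper_width: 1.004
```

Emit:
play_rows(motion=[[[0,0,0],[0,0,0],1],[[0,0,0],[0,0,0],1],[[0,0,0],[0,0,0],1],[[0,0,0],[0,0,0],1]])

```text
time: 39.8
tool_pos: [0.4845, -0.0128, 0.089]
ee_rot: [2.189, 2.251, 0.001]
contact_force: [-0.6, -0.1, 5.3]
gripper_width: 0.749
```

Emit:
play_rows(motion=[[[0,0,50],[0,0,0],1],[[0,0,100],[0,0,0],1],[[0,30,130],[0,0,-6],1],[[2,70,130],[0,0,-12],1],[[4,110,130],[0,0,-18],1]])

```text
time: 40.3
tool_pos: [0.4891, 0.0982, 0.2202]
ee_rot: [2.519, 1.872, 0.005]
contact_force: [-0.2, 0.7, -1.6]
gripper_width: 0.745
```

Emit:
play_rows(motion=[[[0,45,0],[0,0,-7],1],[[0,90,0],[0,0,-14],1],[[1,135,0],[0,0,-21],1],[[1,180,0],[0,0,-27],1],[[1,208,0],[0,0,-27],1]])

```text
time: 40.8
tool_pos: [0.4891, 0.309, 0.2189]
ee_rot: [2.886, 1.233, 0.002]
contact_force: [0.2, -0.3, -1.3]
gripper_width: 0.746
```

```bash
python3 - <<'E'
from chk import *
chk("pics/w22.png",[(.5244,.3993)],.032,("first",))
E
```

```text
t 40.8 tcp [0.4891 0.309  0.2189] xdir 46.3 ydir -43.7 tilt [ 0.1 -0.1] F [ 0.2 -0.3 -1.3] w 63.4 q6 70.8
(0.5244, 0.3993) rim bb [226.  62. 315. 155.]
```

View pics/w22.png

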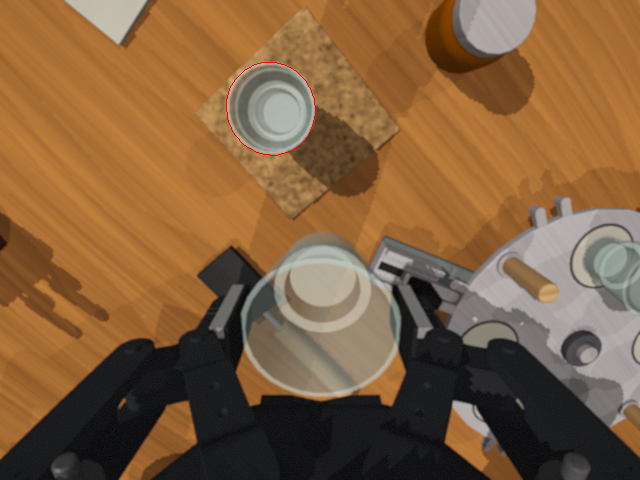

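Emit:
play_rows(motion=[[[18,46,0],[0,0,0],1],[[37,92,0],[0,0,0],1],[[37,92,-35],[0,0,0],1],[[37,92,-60],[0,0,0],1],[[37,92,-60],[0,0,0],1]])

```text
time: 41.4
tool_pos: [0.5232, 0.3987, 0.1522]
ee_rot: [2.882, 1.238, -0.016]
contact_force: [-1.2, -1.0, -2.9]
gripper_width: 0.748
```

Emit:
play_rows(motion=[[[0,0,0],[0,0,0],1],[[0,0,0],[0,0,0],1]])

```text
time: 41.6
tool_pos: [0.5234, 0.3981, 0.1527]
ee_rot: [2.882, 1.237, -0.016]
contact_force: [0.6, 0.3, -1.7]
gripper_width: 0.738
```

```bash
python3 - <<'E'
from fit import *
held("pics/w23.png",.041)
E
```

```text
t 41.6 tcp [0.5234 0.3981 0.1527] xdir 46.4 ydir -43.5 tilt [-0.4 -0.5] F [ 0.6  0.3 -1.7] w 62.8 q6 76.3
wrist first 0.74 [319.2 202.1  81.6  35.4]
```

View pics/w23.png

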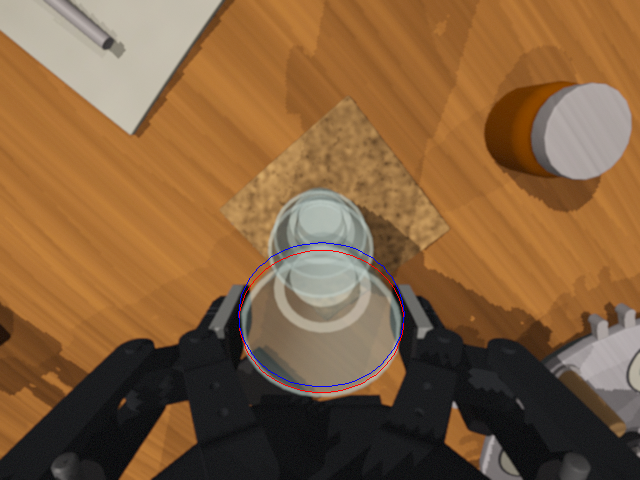

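Emit:
play_rows(motion=[[[2.4,2.6,0],[0.4,-0.3,0],1],[[2.4,2.6,-6],[0.4,-0.3,0],1],[[2.4,2.6,-12],[0.4,-0.3,0],1],[[2.4,2.6,-18],[0.4,-0.3,0],1],[[2.4,2.6,-22],[0.4,-0.3,0],1]])

```text
time: 42.2
tool_pos: [0.5259, 0.401, 0.1306]
ee_rot: [2.886, 1.239, -0.003]
contact_force: [-0.7, 0.3, -2.3]
gripper_width: 0.746
```

```bash
python3 - <<'E'
from fit import *
held("pics/w24.png",.041)
E
```

```text
t 42.2 tcp [0.5259 0.401  0.1306] xdir 46.5 ydir -43.5 tilt [-0.1 -0.1] F [-0.7  0.3 -2.3] w 63.4 q6 76.2
```

View pics/w24.png

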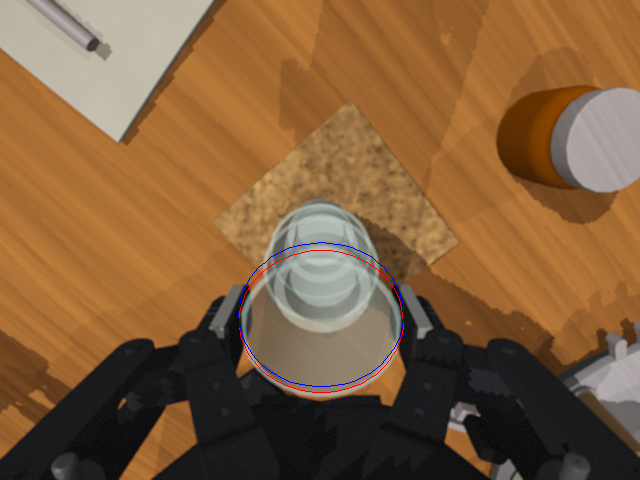

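Emit:
play_rows(motion=[[[0,0,-5],[0,0,0],1],[[0,0,-10],[0,0,0],1],[[0,0,-15],[0,0,0],1],[[0,0,-20],[0,0,0],1],[[0,0,-22],[0,0,0],1]])

```text
time: 42.8
tool_pos: [0.5255, 0.4008, 0.1076]
ee_rot: [2.886, 1.239, -0.005]
contact_force: [0.1, -0.5, -1.9]
gripper_width: 0.745
```

Emit:
play_rows(motion=[[[0,0,-3],[0,0,0],1],[[0,0,-6],[0,0,0],1],[[0,0,-8],[0,0,0],1]])

```text
time: 43.1
tool_pos: [0.5264, 0.4018, 0.1011]
ee_rot: [-2.886, -1.239, 0.0]
contact_force: [-1.6, 1.3, 8.4]
gripper_width: 0.747
```

Emit:
play_rows(motion=[[[0,0,0],[0,0,0],-1],[[0,0,0],[0,0,0],-1],[[0,0,0],[0,0,0],-1],[[0,0,50],[0,0,0],-1],[[0,0,90],[0,0,0],-1]])

```text
time: 43.6
tool_pos: [0.5258, 0.4012, 0.1911]
ee_rot: [-2.887, -1.239, 0.005]
contact_force: [0.7, 0.1, -0.3]
gripper_width: 0.997
```

Emit:
play_rows(motion=[[[-4,-48,10],[0,0,8],-1],[[-8,-96,10],[0,0,16],-1],[[-12,-144,10],[0,0,24],-1],[[-14,-192,10],[0,0,32],-1],[[-14,-240,10],[0,0,40],-1]])

```text
time: 44.1
tool_pos: [0.5111, 0.1605, 0.201]
ee_rot: [2.285, 2.154, -0.005]
contact_force: [1.4, 0.6, -0.1]
gripper_width: 0.997
```

Emit:
play_rows(motion=[[[0,-48,0],[0,0,5],-1],[[0,-96,0],[0,0,5],-1],[[0,-144,0],[0,0,5],-1],[[0,-192,0],[0,0,5],-1],[[0,-240,0],[0,0,5],-1]])

```text
time: 44.6
tool_pos: [0.5105, -0.0814, 0.2011]
ee_rot: [2.189, 2.251, -0.004]
contact_force: [0.4, 0.3, -1.2]
gripper_width: 1.003
```

```bash
python3 - <<'E'
from chk import *
chk("pics/w25.png",[(.5145,-.088)],.0482)
c,im=shot("scene","pics/scene9.png",("first",));cv2.imwrite("pics/scene9.png",cv2.resize(im[150:260,410:530,::-1],None,fx=5,fy=5))
E
```

```text
t 44.6 tcp [ 0.5105 -0.0814  0.2011] xdir 91.6 ydir 1.6 tilt [-0.  -0.2] F [ 0.4  0.3 -1.2] w 85.2 q6 -16.5
wrist polished0 0.74 [322.4 241.7  93.6  88.7]
wrist polished0 0.65 [558.4  37.4 126.4  71.3]
(0.5145, -0.088) rim bb [280. 203. 371. 288.]
scene first 0.56 [464.9 218.1  21.8  27.4]
```

View pics/w25.png

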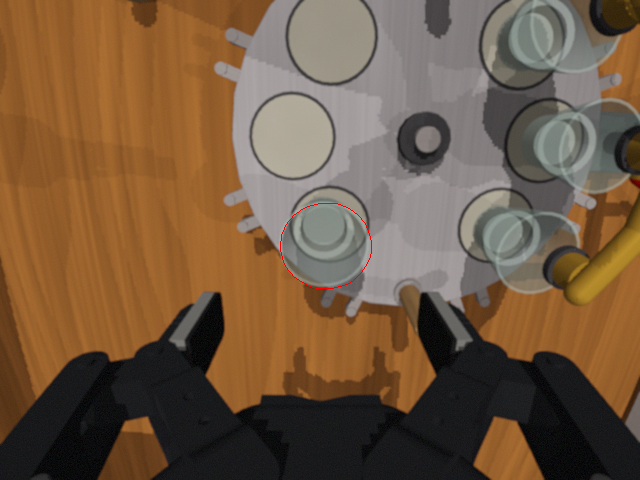

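View pics/scene9.png

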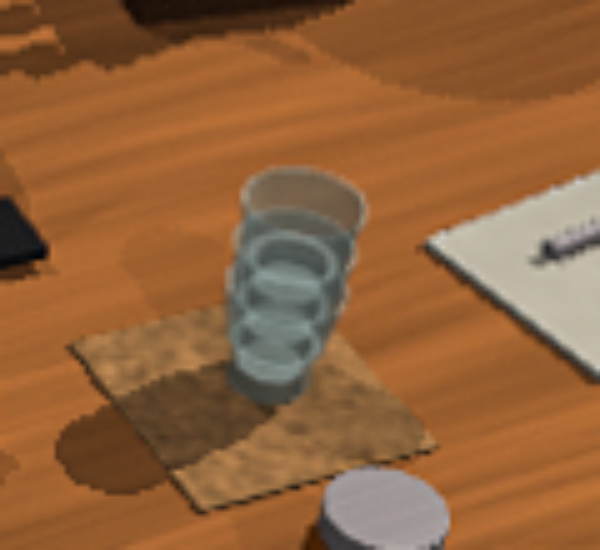

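Emit:
play_rows(motion=[[[4,-6.5,-45],[0.2,0,0],-1],[[4,-6.5,-85],[0.2,0,0],-1],[[4,-6.5,-105],[0.2,0,0],-1],[[4,-6.5,-105],[0.2,0,0],-1],[[4,-6.5,-105],[0.2,0,0],-1]])

```text
time: 45.3
tool_pos: [0.515, -0.0857, 0.0962]
ee_rot: [-2.189, -2.25, 0.001]
contact_force: [0.7, 0.3, 0.5]
gripper_width: 1.002
```

Emit:
play_rows(motion=[[[0,0,0],[0,0,0],-1],[[0,0,0],[0,0,0],-1]])

```text
time: 45.5
tool_pos: [0.5166, -0.0856, 0.0985]
ee_rot: [2.189, 2.252, 0.002]
contact_force: [0.1, 0.0, 0.2]
gripper_width: 1.003
```

Emit:
play_rows(motion=[[[-2,-2.5,-5],[0,0,0],-1],[[-2,-2.5,-10],[0,0,0],-1],[[-2,-2.5,-10],[0,0,0],-1],[[-2,-2.5,-10],[0,0,0],-1]])

```text
time: 45.9
tool_pos: [0.5142, -0.0882, 0.0881]
ee_rot: [2.19, 2.252, 0.002]
contact_force: [-0.4, 0.1, -0.3]
gripper_width: 0.998
```

Emit:
play_rows(motion=[[[0,0,0],[0,0,0],1],[[0,0,0],[0,0,0],1],[[0,0,0],[0,0,0],1],[[0,0,0],[0,0,0],1]])

```text
time: 46.3
tool_pos: [0.5149, -0.0884, 0.0889]
ee_rot: [2.189, 2.251, 0.003]
contact_force: [-1.5, -0.2, 4.5]
gripper_width: 0.751
```

Emit:
play_rows(motion=[[[0,0,50],[0,0,0],1],[[0,0,100],[0,0,0],1],[[0,30,150],[0,0,-6],1],[[0,70,160],[0,0,-12],1],[[0,110,160],[0,0,-18],1]])

```text
time: 46.8
tool_pos: [0.5164, 0.0226, 0.253]
ee_rot: [2.516, 1.871, 0.011]
contact_force: [0.4, -0.5, -2.7]
gripper_width: 0.749
```

Emit:
play_rows(motion=[[[-5,48,0],[0,0,-7],1],[[-10,96,0],[0,0,-14],1],[[-15,144,0],[0,0,-21],1],[[-20,192,0],[0,0,-27],1],[[-25,240,0],[0,0,-27],1]])

```text
time: 47.3
tool_pos: [0.4902, 0.2644, 0.2518]
ee_rot: [2.883, 1.229, 0.006]
contact_force: [1.2, -0.6, -2.5]
gripper_width: 0.75
```

Emit:
play_rows(motion=[[[0,40,0],[0,0,0],1],[[0,45,0],[0,0,0],1],[[0,45,0],[0,0,0],1]])

```text
time: 47.6
tool_pos: [0.4893, 0.3102, 0.2502]
ee_rot: [2.881, 1.232, 0.001]
contact_force: [-0.6, 0.5, -2.0]
gripper_width: 0.749
```

```bash
python3 - <<'E'
from chk import *
chk("pics/w26.png",[(.5244,.3993)],.060,("first",))
E
```

```text
t 47.6 tcp [0.4893 0.3102 0.2502] xdir 46.3 ydir -43.7 tilt [ 0.2 -0.4] F [-0.6  0.5 -2. ] w 63.7 q6 71.1
wrist first 0.44 [422.1 279.2  57.1  43.1]
(0.5244, 0.3993) rim bb [227.  64. 315. 155.]
```

View pics/w26.png

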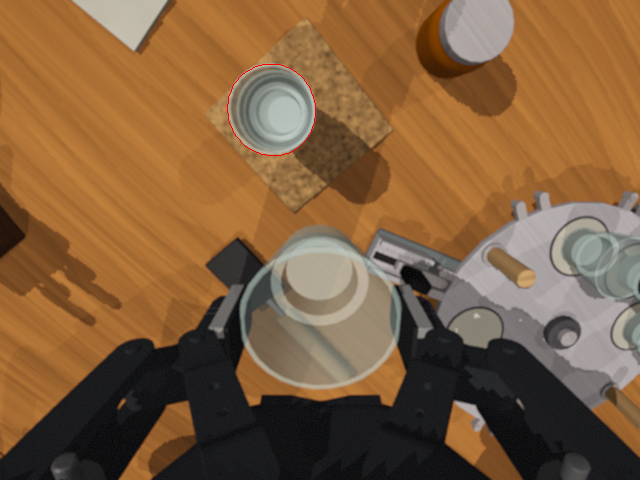

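Emit:
play_rows(motion=[[[17,44,0],[0,0,0],1],[[34,88,0],[0,0,0],1],[[34,88,-35],[0,0,0],1],[[34,88,-66],[0,0,0],1],[[34,88,-66],[0,0,0],1]])

```text
time: 48.2
tool_pos: [0.5215, 0.3932, 0.1782]
ee_rot: [2.881, 1.225, -0.015]
contact_force: [-0.7, -0.6, -2.9]
gripper_width: 0.747
```

Emit:
play_rows(motion=[[[0,0,0],[0,0,0],1],[[0,0,0],[0,0,0],1]])

```text
time: 48.4
tool_pos: [0.5222, 0.3923, 0.1794]
ee_rot: [2.882, 1.223, -0.014]
contact_force: [-0.5, -0.0, -1.3]
gripper_width: 0.748
```

```bash
python3 - <<'E'
from fit import *
held("pics/w27.png",.041)
E
```

```text
t 48.4 tcp [0.5222 0.3923 0.1794] xdir 46.0 ydir -44.0 tilt [-0.2 -0.8] F [-0.5 -0.  -1.3] w 63.6 q6 76.6
wrist first 0.63 [543.5 381.4 192.9 197.1]
wrist first 0.49 [627.3 348.1  19.8  53.1]
```

View pics/w27.png

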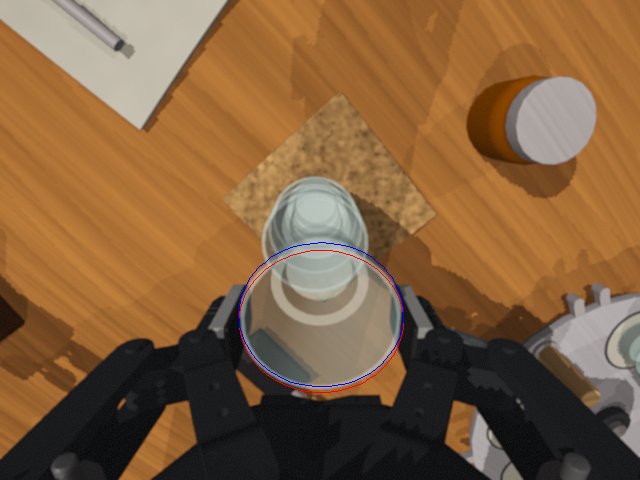

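Emit:
play_rows(motion=[[[1,6,0],[0.8,-0.2,0],1],[[1,6,-6],[0.8,-0.2,0],1],[[1,6,-12],[0.8,-0.2,0],1],[[1,6,-18],[0.8,-0.2,0],1],[[1,6,-22],[0.8,-0.2,0],1]])

```text
time: 49.0
tool_pos: [0.523, 0.3989, 0.1571]
ee_rot: [-2.891, -1.227, -0.001]
contact_force: [-0.7, -0.5, -2.1]
gripper_width: 0.748
```

```bash
python3 - <<'E'
from fit import *
held("pics/w28.png",.041)
E
```

```text
t 49.0 tcp [0.523  0.3989 0.1571] xdir 46.0 ydir -44.0 tilt [0.  0.1] F [-0.7 -0.5 -2.1] w 63.6 q6 76.6
wrist first 0.72 [320.1 204.4  83.3  34.7]
```

View pics/w28.png

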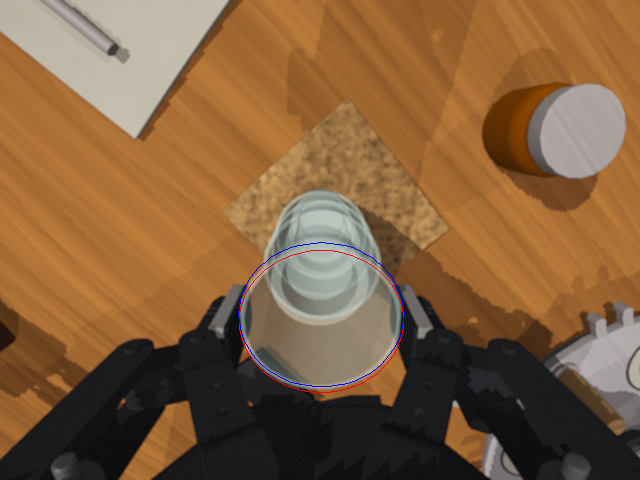

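Aligned. Lower.

Emit:
play_rows(motion=[[[0,-0.5,-5],[0,0,0],1],[[0,-0.5,-10],[0,0,0],1],[[0,-0.5,-15],[0,0,0],1],[[0,-0.5,-19],[0,0,0],1],[[0,-0.5,-21],[0,0,0],1]])

```text
time: 49.6
tool_pos: [0.5227, 0.3981, 0.1351]
ee_rot: [-2.891, -1.227, 0.002]
contact_force: [0.8, -0.6, -1.3]
gripper_width: 0.747
```

Emit:
play_rows(motion=[[[0,0,-3],[0,0,0],1],[[0,0,-6],[0,0,0],1],[[0,0,-8],[0,0,0],1]])

```text
time: 49.9
tool_pos: [0.5238, 0.3987, 0.1293]
ee_rot: [-2.891, -1.227, -0.003]
contact_force: [-1.2, -1.5, 10.4]
gripper_width: 0.747
```

Seated (0.1293, expected 0.1287). Release, back off, check.

Emit:
play_rows(motion=[[[0,0,0],[0,0,0],-1],[[0,0,0],[0,0,0],-1],[[0,0,0],[0,0,0],-1],[[0,0,50],[0,0,0],-1],[[0,0,90],[0,0,0],-1]])

```text
time: 50.4
tool_pos: [0.5231, 0.3984, 0.2193]
ee_rot: [-2.891, -1.227, 0.001]
contact_force: [0.6, 0.7, 0.4]
gripper_width: 0.999
```

Emit:
play_rows(motion=[[[-10,-45,10],[0,0,0],-1],[[-20,-90,20],[0,0,0],-1],[[-40,-135,20],[0,0,0],-1],[[-60,-180,20],[0,0,0],-1],[[-80,-225,20],[0,0,0],-1]])

```text
time: 50.9
tool_pos: [0.4421, 0.1719, 0.2392]
ee_rot: [-2.891, -1.228, 0.001]
contact_force: [0.9, -1.1, 0.3]
gripper_width: 1.0
```

Emit:
play_rows(motion=[[[-20,-45,0],[0,0,0],-1],[[-40,-90,0],[0,0,0],-1],[[-40,-135,0],[0,0,0],-1],[[-40,-180,0],[0,0,0],-1],[[-40,-220,0],[0,0,0],-1]])

```text
time: 51.4
tool_pos: [0.4015, -0.05, 0.2395]
ee_rot: [2.891, 1.228, 0.001]
contact_force: [0.8, -1.0, 0.4]
gripper_width: 0.999
```

```bash
python3 - <<'E'
from st import *
st()
c,im=shot("scene","pics/scene10.png",("first","polished0"));
T,it=shot("top","pics/top10.png",("first",))
cv2.imwrite("pics/s10c.png",cv2.resize(im[140:340,240:520,::-1],None,fx=2.85,fy=2.85,interpolation=cv2.INTER_CUBIC)[:600])
x,y,w,h=125,150,270,150;s=2.9
cv2.imwrite("pics/t10c.png",cv2.resize(it[y:y+h,x:x+w,::-1],None,fx=s,fy=s,interpolation=cv2.INTER_CUBIC))
for z in(.004,.032,.060,.088): print(z,bb(proj(c,tumbler(.5244,.3993,z))).round(0))
E
```

```text
t 51.4 tcp [ 0.4015 -0.05    0.2395] xdir 46.0 ydir -44.0 tilt [ 0.1 -0. ] F [ 0.8 -1.   0.4] w 85.0 q6 29.3
scene first 0.54 [465.2 220.1  23.   20.3]
scene polished0 0.94 [471.8 187.3  22.3  24.4]
scene polished0 0.66 [469.9 195.1  23.4  15.2]
scene polished0 0.49 [468.5 204.7  20.6   2.2]
top first 0.52 [155.4 255.8  20.7  23.1]
0.004 [455. 199. 479. 231.]
0.032 [456. 191. 481. 223.]
0.06 [458. 183. 483. 215.]
0.088 [460. 174. 485. 207.]
```

View pics/s10c.png

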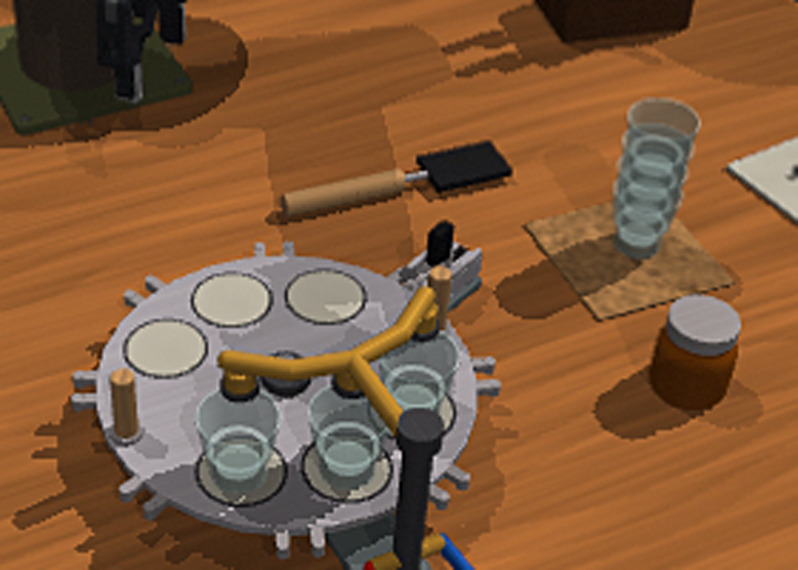

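View pics/t10c.png

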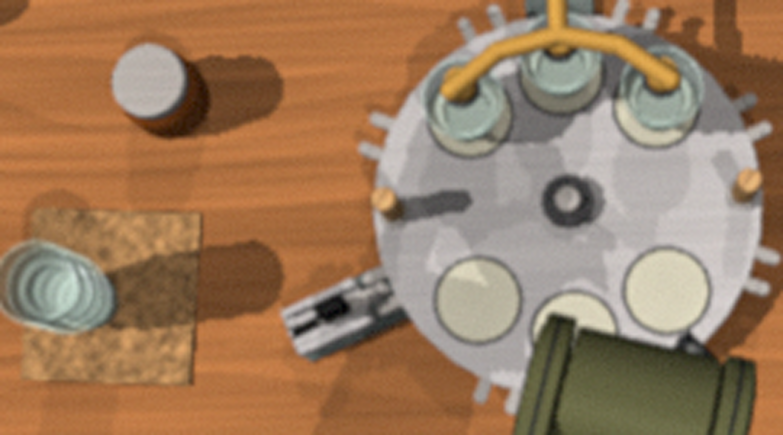

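```bash
python3 -c "
from cell import *
print(sign_off())"
```

```text
the job is handed in; nothing more can be done
None
```

The changeover is done and handed in at about 51.5 s of the 208 s allowed.

1. **Loading:** with the lock home, I stood the three unpolished tumblers on the three near pads.
2. **Turning:** I drew the lock out about 30 mm, until it resisted at its stop. I then turned the plate half a turn anticlockwise by handle A, until it sat at the half-turn click, and pushed the lock back in by the same 30 mm, again against resistance.
3. **Stacking:** only then did I nest the three polished tumblers on the tumbler on the cork mat.

**Last checks, from the scene and top pictures and the arm's readings:**
- **Stack:** it stands upright on the mat. Its top rim is within 1 pixel of the height expected for a fully seated four-high stack, and each tumbler touched down within about 0.6 mm of its expected height.
- **Carousel:** the raw tumblers stand on their pads under the burner, central as far as I can see; I did not measure them again after the turn. The near pads are empty and the lock is home.
- **First tumbler:** it had not been knocked aside in any of the looks before each nesting.
- **Paddle and jar:** they look undisturbed. The dish was outside the final close-up crops, but nothing came near it after the pick beside it.
- **Forces:** the most I read was about 20 N, while the lock was pushed against its stop.

The top and scene cameras disagreed by about 3 mm sideways, so I averaged them. Aligned that way, the wrist camera matched to about 1 mm. No check failed.

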